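# Seal the class's spare parts in the dry-storage pot

## Task

Turn the blue vent collar until its white line clicks in at the green mark, lift the lid off and lay it on the desk, and put every component from the blue mat into the aluminium dry-storage pot. Then set the lid back on the pot with its orange key resting on the rim well clear of the notch, and turn it on the rim until the key drops into the notch and the lid sits flat and fully home. Only after that, turn the collar to the red mark; leave the other things on the desk where they are.

Things in the scene. Friction and masses are not known exactly. Their poses are not given: they have to be found in the camera images.
- relay1_mid (a point): blue relay, box 30 x 22 x 26 mm (x, y, z); the point is its centre. It starts on the blue mat; may be absent.
- relay2_mid (a point): second blue relay, box 30 x 22 x 26 mm; the point is its centre. It starts on the blue mat; may be absent.
- cap1_mid (a point): black capacitor, upright cylinder 24 mm across, 32 mm tall (axis z); the point is its centre. It starts on the blue mat; may be absent.
- cap2_mid (a point): second black capacitor, 24 mm across, 32 mm tall; the point is its centre. It starts on the blue mat; may be absent.
- trafo_mid (a point): small transformer, dark steel with yellow winding, box 34 x 26 x 30 mm; the point is its centre. It starts on the blue mat; may be absent.
- drypot: Fixed unit, bolted down: grey base plate (170 x 320 x 8 mm) with a round open aluminium pot and, beside it, a short vent barrel. Origin on the desk under the pot axis, z up; +x points from the pot axis to the rim notch; the barrel axis is at y = -145 mm. Pot: inner radius 62, outer 67 mm, inner floor 14 mm and rim 64 mm above the desk.
- pot_floor (a point): Centre of the pot's inner floor.
- pot_rim (a point): Centre of the pot's mouth, at rim height. Axes as the drypot's.
- notch (a point): The one notch in the rim (16 mm wide, 10 mm deep, orange stripe below it): the point where the centre of the lid's key lies when the lid is home; 63 mm from the pot axis, 4 mm below the rim. With the key in the notch the lid's axes lie along the drypot's.
- lid: White round lid, disc 136 mm across and 8 mm thick, 250 g, black rubber plug below and black grip bar on top; starts fully home on the pot. The desk to the robot's right of the unit (x 0.40 to 0.54, y -0.40 to -0.26) is free to lay it on, on its plug. Origin at the centre of the plug bottom, z up. The plug is 12 mm high, radius 59 mm tapering to 55 mm at its foot: 3 mm to spare all round in the pot.
- lid_grip (a point): On the lid axis, half-way up the grip bar. The bar is 22 mm wide (lid x), 60 mm long (lid y) and stands 37 mm above the disc, to 18 mm above this point. Below the point: disc top 19 mm, disc underside 27 mm, plug bottom 39 mm.
- lid_key (a point): Orange key below the lid's edge, at lid +x, 63 mm from its axis: 11 mm wide, 8 mm deep below the disc, the point at its centre. An orange tab on the disc shows where it is. Off the notch the key rides on the rim and holds that side of the lid 8 mm up; the lid then lies tilted by about 3.5 degrees if let go. In the notch the disc lies flat on the rim.
- collar_grip (a point): Centre of the ribbed blue vent collar, 54 mm across, 32 mm high (the point is half-way up, 38 mm above the desk), which turns about the upright fixed steel barrel. The barrel stands 16 mm above the collar. A black flange, radius 45 mm, lies below it with its top 20 mm above the desk and 2 mm below the collar.
- collar (a joint): Angle of the collar (rad), growing anticlockwise seen from above. Spring clicks at 0, 0.5, 1.0, 1.5 (ends -0.1 and 1.6); let go near a click it settles into it. Takes up to about 0.2 N m. Its white line points at the broad green mark (open) at 0 and at the broad red mark (sealed) at 1.0; thin white marks show the other clicks. Starts between 0.4 and 1.2.
- green_mark (a point): The broad green mark on the flange (vent open), 36.5 mm from the barrel axis.
- red_mark (a point): The broad red mark on the flange (sealed), 36.5 mm from the barrel axis.
- steel_bar: Bystander: steel bar 22 x 200 x 22 mm lying beyond the pot; origin under its centre.
- tin: Bystander: yellow tin, 52 mm across, 18 mm high; origin under its centre.
- cup: Bystander: clear plastic cup, 80 mm across, 85 mm tall; origin under its centre.
Mind the look-alikes: they are no part of the job. Leave any brown, pink or yellow look-alike of the lid alone.

How it is judged:
By the outcome, as a careful person would: the job done as asked, in the order asked, and still so for the second after the job is handed in, with the robot touching nothing.
Of relay1, relay2, cap1, cap2, trafo only 2 to 4 are there at a start; the rules pass over those that are not, and their reading is None.
At some moment in a run one of relay1, relay2, cap1, cap2, trafo, lid may be knocked a few centimetres aside while the robot is not near it.
It also fails if it takes over 200 s, if anything falls off the work surface, if the arm or the gripper's body presses on something with over 40 N, if the wrist force passes 120 N, or if a joint passes its speed limit or range.

## Robot

A 6-joint arm with a two-finger parallel gripper is mounted at the origin on the work surface. World frame = base frame: x ahead of the robot, y to its left, z up, the work surface at z = 0. Lengths are in mm, angles in rad, forces in N, time in s.
With the tool pointing down it reaches from about 425 to 950 mm from the base axis. Payload 3.5 kg.
Tool frame: the origin (TCP) lies at the very end of the fingers, on their centre line; the grasp point (between the pads) lies manip.hold_point_z behind it (manip.hold_point_z is the distance from the TCP to the grasp point, in mm); z points along the fingers, y is the line along which they close (so a half turn about z gives the same grasp; the last joint's range is limited). The gripper opens to 85 mm and grips with 20 to 120 N. Pads are 22 mm wide; open, the fingers measure 114 mm over their backs; the gripper's body (76 mm by 85 mm) begins 54 mm behind the grasp point. The pads swing forward as they close: fully open they stand 13 mm farther back than shut.
Start: joints at [-1.258, 0.286, 1.577, -0, 1.279, -0.15], TCP at [301.377, -603.968, 231.325] pointing down, gripper open.
Joint ranges: [-2.77, 2.77], [-0.9, 2.22], [0.21, 2.48], [-1.53, 4.67], [0.24, 2.81], [-2.84, 2.84]. Speed limits (rad/s): [2.79, 2.79, 3.14, 3.14, 3.14, 3.14].

## Interface

Orientations are given as a 3x3 rotation matrix whose columns are the frame's x, y, z axes.
In Python, from bench import manip, optics gives the robot as it stands.
- The arm moves only by the shell command python3 -m creep 'ROWS' [FORCE]. ROWS is JSON, a list that holds one entry, the list of rows, each a list of 7 numbers: the closure, from 0 (fully open) to 1 (shut), then the shift along the tool's x, y, z in units of 2.5 cm (1.0 is 2.5 cm), then the turn, a rotation vector about the tool's x, y, z in units of 2 pi rad (1.0 is 2 pi rad). In form: [[[gripper, tx, ty, tz, ax, ay, az], ...]]. A call has 1 to 20 rows; each row shifts and turns the commanded pose from where the row before left it, along the tool's axes as they then stand; what a row does not reach is not made up. A row lasts 1/8 s, in which the tool goes at most 62.5 mm and 10.7 degrees, less where a joint would pass 70% of its speed; a pose out of reach is approached as far as the arm can. A call with a number of a shift or a turn outside -1 to 1 is refused whole. A call with a gripper value outside its range is refused whole. The fingers move at their own pace and stop on an object; FORCE is the grip in N (left out, the last holds). Time passes only in rows, so rows that do not move let the fingers close. It gives the time, the measured TCP pose, the force, the opening and the grip force at its end, in the units of the state.
- manip.read_state(): the state, without advancing time (a new reading comes with each control period).
- optics.camera(name): name is "scene" or "top"; returns the picture (420x560x3 uint8, blue, green, red); there is no depth.
- optics.camera_params(name): a dict with "fx", "fy", "cx", "cy" (pixels), "position" and "rotation" of the camera in the world. Camera axes: x right, y down, z forward; pixel columns grow to the right and rows downward; lengths in mm; the calibration is good to about 2 mm. A picture is of the moment at which its call begins. camera_params takes no time and is no camera call.
- manip.sign_off(): hands the job in; it is judged then, once.
Trained networks look in the newest picture that a camera, given by its name, has taken for a name from the list of things; names that differ only in an ending like _2 or _b are one class to them, and where a whole thing is asked for, a point or a joint stands for the part that bears it (a point fixed in the world has none). Each returns a list of dicts, best first, with "score" (0 to 1); they miss things now and then, are a little off and sometimes report something else, mostly with a low value. They report only what shows in the picture. A call takes as long as a camera call. They do not tell look-alikes from the thing itself.
- optics.spot_in(camera, query): "pixel" ([column, row] in pixels, amid what is visible of it).
- optics.trace(camera, query): "region" (420x560 bool, what is visible of it) and "pixel" ([column, row] in pixels, amid what is visible of it).
- optics.spot_point(camera, query): "pixel" ([column, row] in pixels: a listed point, or the origin of a listed thing).
The state is a dict: "clock": time; "joint_positions": joint angles; "qd": joint speeds; "joint_efforts": joint torques, N m; "eef_pos": TCP position; "orientation": TCP orientation; "ft_force": force on the tool from outside, world axes, zero at the start; "torque": the same for the moment, N m; "opening": opening from 0.0 (shut) to 1.0 (fully open); "grip_force": force on a finger pad.
Only numpy, scipy, OpenCV 4.12 (cv2) and the standard library are available. Lean on these libraries where they do the work, as an engineer would, in place of code of your own. Each camera call takes 0.05 s, during which the arm holds its last target. There are 200 camera calls.

## Working session

There is one attempt and no reset: what is moved stays moved. The work goes in short steps, Python scripts to look and compute and a shell command to move; the robot and the scene stay as the last step left them, time stands still between calls to the robot, and variables do not carry over. Pictures are saved under pics/ and viewed, at most 14 in all, crops included, and the job is handed in when it is done.

```bash
ls; mkdir -p pics; cat > h.py <<'E'
import numpy as np, cv2
from bench import manip, optics
def snap(n,f):
    im=optics.camera(n); cv2.imwrite('pics/'+f,im); return im
def ray(n,px,z):
    p=optics.camera_params(n);R=np.array(p['rotation']);o=np.array(p['position'])
    d=R@np.array([(px[0]-p['cx'])/p['fx'],(px[1]-p['cy'])/p['fy'],1.]);return (o+d*(z-o[2])/d[2])
def proj(n,X):
    p=optics.camera_params(n);c=np.array(p['rotation']).T@(np.array(X,float)-np.array(p['position']))
    return [p['fx']*c[0]/c[2]+p['cx'],p['fy']*c[1]/c[2]+p['cy']]
def pts(n,qs):
    for q,z in qs:
        try: r=optics.spot_point(n,q)
        except Exception as e: print(q,e);continue
        print(n,q,[(round(a['score'],2),np.round(a['pixel']).tolist(),ray(n,a['pixel'],z)[:2].round(1).tolist()) for a in r[:3]])
E
python3 - <<'E'
from h import *
snap('top','t0.png');snap('scene','s0.png')
print(manip.hold_point_z)
for n in('top','scene'):print(optics.camera_params(n))
pts('top',[('relay1_mid',13),('cap1_mid',16),('trafo_mid',15),('pot_rim',64),('notch',60),('lid_grip',91),('lid_key',60),('collar_grip',38),('green_mark',20),('red_mark',20),('drypot',0)])
s=manip.read_state();print(s)
E
```

```text
pics
18.700000000000003
{'fx': 419.08364994172973, 'fy': 419.08364994172973, 'cx': 288.05123102132944, 'cy': 209.15619424243556, 'position': array([ 493.72954981,   67.65906158, 1033.99454313]), 'rotation': array([[-1.33952151e-03, -9.94297092e-01,  1.06637230e-01],
       [-9.99992083e-01,  9.32320953e-04, -3.86831970e-03],
       [ 3.74683891e-03, -1.06641567e-01, -9.94290469e-01]])}
{'fx': 417.8142284967613, 'fy': 417.8142284967613, 'cx': 270.4490374860087, 'cy': 203.48839232815376, 'position': array([962.36452125, 755.85125033, 652.41501367]), 'rotation': array([[-0.87932564,  0.27199215, -0.39090496],
       [ 0.47615989,  0.51530645, -0.71255247],
       [ 0.00762717, -0.81269892, -0.58263393]])}
top relay1_mid [(0.6, [334.0, 179.0], [678.8, -49.9]), (0.52, [159.0, 248.0], [508.6, 375.8]), (0.42, [349.0, 181.0], [673.5, -87.7])]
top cap1_mid []
top trafo_mid [(0.53, [196.0, 277.0], [439.1, 285.5])]
top pot_rim []
top notch [(0.93, [275.0, 186.0], [653.4, 94.0])]
top lid_grip [(0.97, [284.0, 207.0], [599.8, 72.5]), (0.76, [325.0, 301.0], [390.9, -18.3]), (0.76, [142.0, 162.0], [
[... 439 characters left out ...]
    1.27861641e+00, -1.49990273e-01]), 'qd': array([-0.00037279,  0.00100221, -0.00035246, -0.00073901,  0.00084458,
       -0.0013054 ]), 'joint_efforts': array([-2.09741575e-04, -4.05748415e+01, -2.92811358e+01, -1.26748455e-04,
        5.21169441e-04,  3.05552426e-06]), 'eef_pos': array([ 301.38984149, -603.97797828,  231.38123314]), 'orientation': array([[ 8.94818902e-01,  4.46429311e-01,  6.20724013e-05],
       [ 4.46429314e-01, -8.94818901e-01, -5.11216935e-05],
       [ 3.27213355e-05,  7.34555971e-05, -9.99999997e-01]]), 'ft_force': array([0.77247438, 0.15776899, 0.56544779]), 'torque': array([ 0.04283394,  0.02242914, -0.03970637]), 'grip_force': 0.0, 'opening': 1.0035988588127858}
```

View pics/t0.png

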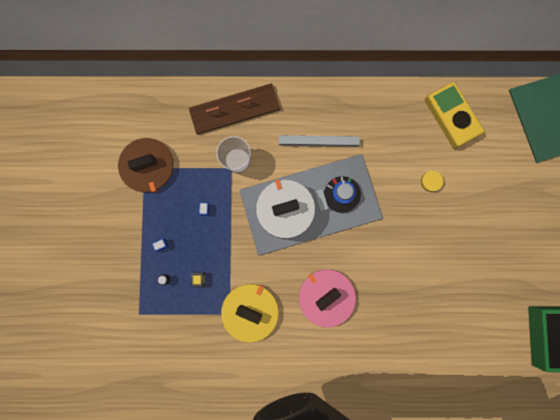

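View pics/s0.png

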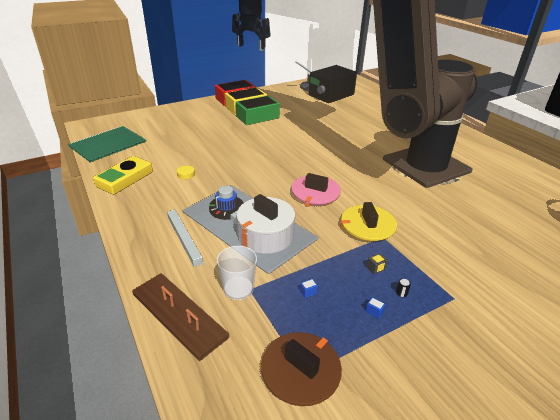

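Both pictures show the white lid on the pot at top (286,208), with its orange key at (279,185), and the collar at (343,193). The mat holds two relays at (203,209) and (159,245), a capacitor at (163,280) and a trafo at (197,280). I'll zoom in for detail.

```bash
python3 - <<'E'
from h import *
im=cv2.imread('pics/t0.png')
a=cv2.resize(im[165:225,310:380],None,fx=8,fy=8,interpolation=cv2.INTER_CUBIC)
b=cv2.resize(im[195:295,140:220],None,fx=4.8,fy=4.8,interpolation=cv2.INTER_CUBIC)
c=np.zeros((480,560+384,3),np.uint8);c[:,:560]=a;c[:,560:]=b
cv2.imwrite('pics/c0.png',cv2.resize(c,(800,407)))
for q,z in (('relay1_mid',13),('relay2_mid',13),('cap1_mid',16),('trafo_mid',15),('collar_grip',38),('lid_grip',91),('steel_bar',11),('drypot',4)):
  for n in('top','scene'):
    r=optics.trace(n,q)
    print(n,q,[(round(x['score'],2),np.round(x['pixel'],1).tolist(),ray(n,x['pixel'],z)[:2].round().tolist(),int(x['region'].sum())) for x in r[:5]])
E
```

```text
top relay1_mid []
scene relay1_mid [(0.66, [373.1, 308.7], [524.0, 377.0], 230)]
top relay2_mid [(0.54, [163.6, 277.3], [439.0, 363.0], 95), (0.41, [202.7, 206.4], [610.0, 273.0], 131), (0.31, [327.8, 204.5], [615.0, -34.0], 6337)]
scene relay2_mid [(0.48, [308.6, 289.9], [609.0, 276.0], 248)]
top cap1_mid []
scene cap1_mid []
top trafo_mid [(0.46, [194.0, 277.1], [439.0, 290.0], 188)]
scene trafo_mid [(0.54, [376.1, 261.5], [433.0, 277.0], 303)]
top collar_grip [(0.73, [341.4, 196.0], [632.0, -64.0], 173), (0.45, [196.2, 281.5], [430.0, 279.0], 186)]
scene collar_grip [(0.71, [226.2, 205.6], [652.0, -39.0], 265)]
top lid_grip [(0.94, [325.4, 299.2], [394.0, -18.0], 2568), (0.87, [286.0, 210.6], [592.0, 69.0], 2640), (0.77, [249.5, 312.4], [366.0, 149.0], 2648), (0.61, [144.0, 168.7], [688.0, 393.0], 2286)]
scene lid_grip [(0.84, [300.9, 369.2], [747.0, 462.0], 4572), (0.68, [401.4, 289.0], [503.0, 412.0], 182), (0.65, [264.7, 215.0], [618.0, 102.0], 1814), (0.57, [316.6, 190.6], [462.0, 74.0], 1169), (0.56, [368.7, 221.5], [428.0, 229.0], 1593)]
top steel_bar [(0.91, [324.6, 140.9], [775.0, -28.0], 799)]
scene steel_bar [(0.93, [186.0, 240.0], [777.0, 8.0], 690)]
top drypot [(0.59, [327.1, 197.8], [632.0, -33.0], 6335)]
scene drypot [(0.62, [240.2, 230.6], [647.0, 28.0], 4384)]
```

View pics/c0.png

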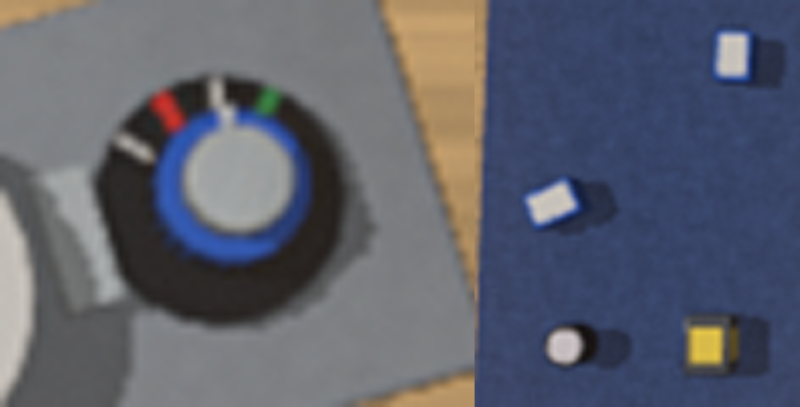

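The crop shows the collar's white line at about the 0.5 click, next to its thin mark, with green to the right (clockwise) and red to the left. The two relays have white tops, the cap is round, and the trafo is square to the mat. Next I'll measure these by colour.

```bash
cat >> h.py <<'E'
def blobs(n,im,lo,hi,z,amin=20,roi=None):
    m=cv2.inRange(cv2.cvtColor(im,cv2.COLOR_BGR2HSV),np.array(lo),np.array(hi))
    if roi: k=np.zeros_like(m);k[roi[1]:roi[3],roi[0]:roi[2]]=1;m*=k
    out=[]
    for c in cv2.findContours(m,cv2.RETR_EXTERNAL,cv2.CHAIN_APPROX_NONE)[0]:
        if len(c)<4 or cv2.contourArea(c)<amin: continue
        w=np.array([ray(n,p[0],z)[:2] for p in c],np.float32);M=cv2.moments(c);u=(M['m10']/M['m00'],M['m01']/M['m00'])
        (x,y),(a,b),t=cv2.minAreaRect(w)
        out.append((np.round(u,1).tolist(),ray(n,u,z)[:2].round(1).tolist(),[round(x,1),round(y,1)],[round(a),round(b)],round(t,1)))
    return out
E
python3 - <<'E'
from h import *
im=cv2.imread('pics/t0.png')
print('relay',blobs('top',im,(0,0,140),(180,90,255),26,20,(145,190,230,300)))
print('cap',blobs('top',im,(0,0,140),(180,90,255),32,20,(150,265,180,295)))
print('trafo',blobs('top',im,(15,100,100),(35,255,255),30,20,(180,260,215,295)))
print('lid',blobs('top',im,(0,0,190),(180,60,255),72,500,(250,170,325,245)))
print('tab',blobs('top',im,(0,150,130),(14,255,255),72,10,(265,170,300,200)))
print('green',blobs('top',im,(45,80,60),(85,255,255),20,3,(320,165,375,225)))
print('red',[b for b in blobs('top',im,(170,120,80),(180,255,255),20,3,(320,165,375,225))+blobs('top',im,(0,120,80),(8,255,255),20,3,(320,165,375,225))])
print('barreltop',blobs('top',im,(0,0,130),(180,70,255),70,40,(332,178,362,210)))
print('collar',blobs('top',im,(100,120,90),(130,255,255),54,40,(320,165,375,225)))
print('plate',blobs('top',im,(80,0,60),(125,70,190),8,2000))
E
```

```text
relay [([161.5, 279.5], [434.2, 364.3], [434.2, 364.4], [17, 16], 89.9), ([158.4, 244.4], [517.2, 374.4], [517.3, 374.7], [17, 25], 26.8), ([202.9, 208.1], [604.6, 269.7], [604.9, 270.4], [17, 24], 89.9)]
cap [([161.5, 279.5], [434.5, 362.6], [434.6, 362.6], [17, 16], 89.9)]
trafo [([196.5, 279.4], [434.5, 280.5], [434.3, 280.5], [21, 17], 1.2)]
lid [([285.1, 209.0], [597.2, 70.7], [598.9, 71.0], [129, 128], 90.0)]
tab [([278.0, 184.1], [655.5, 87.1], [655.4, 87.1], [20, 8], 13.9)]
green [([349.2, 179.4], [675.7, -86.4], [675.5, -87.1], [7, 8], 89.0)]
red [([334.2, 180.7], [672.5, -49.5], [672.4, -49.7], [10, 9], 44.3)]
barreltop [([344.5, 190.3], [641.0, -67.5], [643.7, -64.5], [45, 33], 44.2)]
collar [([341.8, 194.1], [634.6, -63.2], [639.6, -68.5], [52, 53], 89.3)]
plate [([323.3, 201.6], [622.3, -23.3], [617.3, 8.3], [166, 316], 16.5)]
```

```bash
cat >> h.py <<'E'
def rel(X,ydeg):
    s=manip.read_state();R=np.array(s['orientation']);p=np.array(s['eef_pos'])
    d=R.T@(np.array(X,float)-p)/25
    a=np.degrees(np.arctan2(R[1,1],R[0,1]));t=(a-ydeg+90)%180-90
    print('at',p.round(1),'ydir',a.round(1),'tilt',R[:,2].round(3),'j6',round(s['joint_positions'][5],2),'F',np.round(s['ft_force'],1),'grip',round(s['grip_force'],1),'open',round(s['opening'],3),'t',round(s['clock'],1))
    print('shift units',d.round(3),'az units',round(t/360,4))
E
python3 -m creep '[[[0,1,-0.6,0,0,0,0],[0,1,-0.6,0,0,0,0],[0,1,-0.6,0,0,0,0],[0,1,-0.6,0,0,0,0],[0,1,-0.6,0,0,0,0],[0,1,-0.6,0,0,0,0],[0,1,-0.6,0,0,0,0],[0,1,-0.6,0,0,0,0],[0,1,-0.6,0,0,0,0],[0,1,-0.6,0,0,0,0],[0,1,-0.6,0,0,0,0],[0,1,-0.6,0,0,0,0],[0,1,-0.6,0,0,0,0],[0,1,-0.6,0,0,0,0],[0,1,-0.6,0,0,0,0],[0,1,-0.6,0,0,0,0],[0,1,-0.6,0,0,0,0],[0,1,-0.6,0,0,0,0],[0,1,-0.6,0,0,0,0],[0,1,-0.6,0,0,0,0]]]' 40
python3 -m creep '[[[0,0,0,0,0,0,-0.026],[0,0,0,0,0,0,-0.026],[0,0,0,0,0,0,-0.026],[0,0,0,0,0,0,-0.026],[0,0,0,0,0,0,-0.026],[0,0,0,0,0,0,-0.026],[0,0,0,0,0,0,-0.026],[0,0,0,0,0,0,-0.026],[0,0,0,0,0,0,-0.026],[0,0,0,0,0,0,0]]]'
python3 -c "
from h import *
rel((639.5,-68.5,120),20)"
```

```text
clock: 3.95
eef_pos: [615.1, -110.5, 231.5]
orientation: [[0.894, 0.447, 0.0], [0.447, -0.894, -0.0], [0.0, 0.0, -1.0]]
ft_force: [0.7, -0.3, -0.7]
opening: 0.998
grip_force: 0.0
clock: 5.2
eef_pos: [614.7, -111.4, 231.4]
orientation: [[-0.353, 0.935, 0.0], [0.935, 0.353, 0.0], [-0.0, 0.0, -1.0]]
ft_force: [0.3, -0.8, -0.8]
opening: 1.0
grip_force: 0.0
at [ 614.7 -111.4  231.4] ydir 20.7 tilt [ 0.  0. -1.] j6 -0.7 F [ 0.3 -0.8 -0.8] grip 0.0 open 1.0 t 5.2
shift units [1.255 1.536 4.458] az units 0.0019
```

```bash
python3 -m creep '[[[0,0.63,0.77,0,0,0,0],[0,0.63,0.77,0,0,0,0],[0,0,0,1,0,0,0],[0,0,0,1,0,0,0],[0,0,0,1,0,0,0],[0,0,0,1,0,0,0],[0,0,0,0.8,0,0,0],[0,0,0,0,0,0,0]]]'
python3 -c "
from h import *
rel((639.5,-68.5,24),20);snap('scene','s1.png');im=cv2.imread('pics/s1.png');cv2.imwrite('pics/s1c.png',cv2.resize(im[100:280,130:330],None,fx=3,fy=3))"
```

```text
clock: 6.2
eef_pos: [638.3, -68.6, 109.2]
orientation: [[-0.353, 0.935, -0.004], [0.935, 0.353, 0.001], [0.002, -0.003, -1.0]]
ft_force: [-0.2, 0.3, 0.1]
opening: 0.996
grip_force: 0.0
at [638.3 -68.6 109.2] ydir 20.7 tilt [-0.004  0.001 -1.   ] j6 -0.63 F [-0.2  0.3  0.1] grip 0.0 open 0.996 t 6.2
shift units [-0.021  0.058  3.407] az units 0.0019
```

View pics/s1c.png

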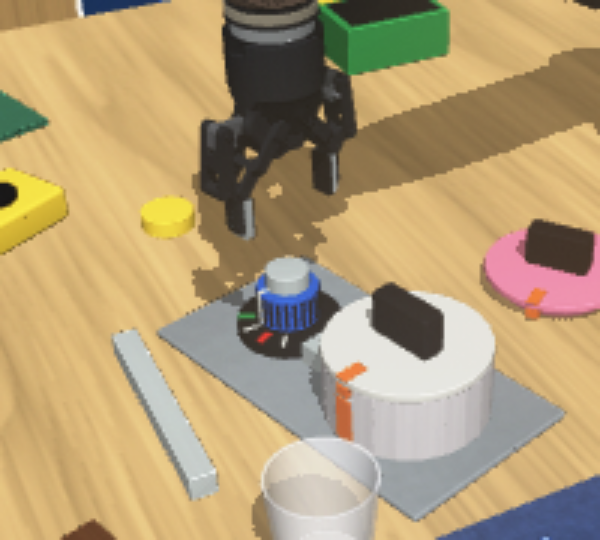

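The gripper is above the collar, and the collar's white line stands near the 0.5 mark. I'll go down, grip and turn clockwise by 0.5.

```bash
python3 -m creep '[[[0,0,0.05,1,0,0,0],[0,0,0,1,0,0,0],[0,0,0,0.7,0,0,0],[0,0,0,0.6,0,0,0],[0,0,0,0,0,0,0],[1,0,0,0,0,0,0],[1,0,0,0,0,0,0],[1,0,0,0,0,0,0],[1,0,0,0,0,0,0],[1,0,0,0,0,0,0],[1,0,0,0,0,0,0]]]' 40
python3 -c "
from h import *
rel((639.5,-68.5,24),20)"
```

```text
clock: 7.62
eef_pos: [641.4, -69.1, 30.3]
orientation: [[-0.354, 0.935, 0.001], [0.935, 0.354, -0.001], [-0.001, 0.001, -1.0]]
ft_force: [-2.5, -0.4, 5.1]
opening: 0.615
grip_force: 42.9
at [641.4 -69.1  30.3] ydir 20.7 tilt [ 0.001 -0.001 -1.   ] j6 -0.63 F [-2.5 -0.4  5.1] grip 42.9 open 0.615 t 7.6
shift units [ 0.052 -0.063  0.253] az units 0.002
```

```bash
python3 -m creep '[[[1,0,0,0,0,0,0.016],[1,0,0,0,0,0,0.016],[1,0,0,0,0,0,0.016],[1,0,0,0,0,0,0.016],[1,0,0,0,0,0,0.014],[1,0,0,0,0,0,0],[1,0,0,0,0,0,0]]]' 40
python3 -c "
from h import *
rel((639.5,-68.5,24),20);print(manip.read_state()['torque'])"
python3 -m creep '[[[0,0,0,0,0,0,0],[0,0,0,0,0,0,0],[0,0,0,0,0,0,0],[0,0,0,-1,0,0,0],[0,0,0,-1,0,0,0],[0,0,0,-1,0,0,0],[0,0,0,-1,0,0,0],[0,0,0,-1,0,0,0],[0,0,0,0,0,0,0]]]'
python3 -c "
from h import *
snap('scene','s2.png');im=cv2.imread('pics/s2.png');a=cv2.resize(im[160:225,190:255],None,fx=6,fy=6,interpolation=2)
im=snap('top','t2.png');b=cv2.resize(im[165:230,310:375],None,fx=6,fy=6,interpolation=2);cv2.imwrite('pics/c2.png',np.hstack([a,b]))
rel((599,71,200),16)"
```

```text
clock: 8.5
eef_pos: [641.0, -69.3, 30.3]
orientation: [[0.129, 0.992, -0.0], [0.992, -0.129, -0.0], [-0.0, -0.0, -1.0]]
ft_force: [-2.5, -0.6, 7.3]
opening: 0.62
grip_force: 43.2
at [641.  -69.3  30.3] ydir -7.4 tilt [-0. -0. -1.] j6 -0.14 F [-2.5 -0.6  7.3] grip 43.2 open 0.62 t 8.5
shift units [ 0.023 -0.064  0.252] az units -0.0761
[-0.14035212  0.62492774 -0.26967759]
clock: 9.62
eef_pos: [642.5, -69.1, 156.5]
orientation: [[0.127, 0.992, 0.005], [0.992, -0.127, -0.001], [-0.001, 0.005, -1.0]]
ft_force: [0.5, 0.4, -0.4]
opening: 1.0
grip_force: 0.0
at [640.5 -68.6 153. ] ydir -7.3 tilt [-0.001  0.    -1.   ] j6 -0.14 F [-0.1  0.6 -0.7] grip 0.0 open 0.999 t 9.7
shift units [ 5.328 -2.359 -1.878] az units -0.0648
```

View pics/c2.png

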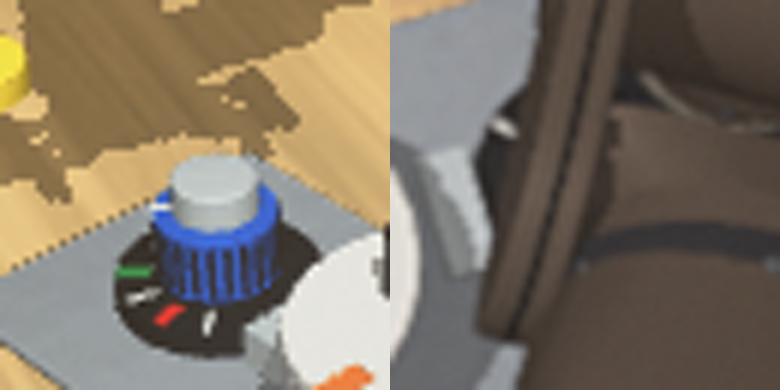

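The collar's white line is now near crop position (160,207), on the green side. I'll check its angle numerically.

```bash
python3 - <<'E'
from h import *
c=np.array([640.3,-69]);
for a in(-40,-34,-26.5,-20,-10,0):
  r=np.radians(a);d=np.array([np.cos(r),np.sin(r)])
  f=lambda R,z:((np.array(proj('scene',[*(c+R*d),z]))-[190,160])*6).round().tolist()
  print(a,'collar top edge',f(27,54),f(20,54),'mark',f(36.5,20))
E
```

```text
-40 collar top edge [152.0, 191.0] [168.0, 193.0] mark [137.0, 254.0]
-34 collar top edge [151.0, 195.0] [167.0, 196.0] mark [134.0, 259.0]
-26.5 collar top edge [149.0, 200.0] [166.0, 199.0] mark [133.0, 265.0]
-20 collar top edge [149.0, 204.0] [166.0, 202.0] mark [133.0, 271.0]
-10 collar top edge [151.0, 210.0] [167.0, 207.0] mark [134.0, 279.0]
0 collar top edge [154.0, 216.0] [170.0, 211.0] mark [139.0, 287.0]
```

The collar sits at the green click. Now the lid.

```bash
python3 -m creep '[[[0,0.88,-0.39,0,0,0,0],[0,0.88,-0.39,0,0,0,0],[0,0.88,-0.39,0,0,0,0],[0,0.88,-0.39,0,0,0,0],[0,0.88,-0.39,0,0,0,0],[0,0.88,-0.39,0,0,0,0],[0,0,0,0,0,0,-0.022],[0,0,0,0,0,0,-0.022],[0,0,0,0,0,0,-0.021],[0,0,0,0,0,0,0],[0,0,0,0,0,0,0]]]'
python3 -c "
from h import *
rel((599,71,79),16)"
```

```text
clock: 11.1
eef_pos: [599.5, 70.1, 153.9]
orientation: [[-0.275, 0.961, 0.0], [0.961, 0.275, -0.0], [-0.0, 0.0, -1.0]]
ft_force: [0.1, 0.1, -0.7]
opening: 1.003
grip_force: 0.0
at [599.5  70.1 153.9] ydir 16.0 tilt [ 0. -0. -1.] j6 -0.33 F [ 0.1  0.1 -0.7] grip 0.0 open 1.003 t 11.1
shift units [ 0.04  -0.011  2.996] az units -0.0
```

```bash
python3 -m creep '[[[0,0.04,0,1,0,0,0],[0,0,0,1,0,0,0],[0,0,0,0.6,0,0,0],[0,0,0,0.4,0,0,0],[0,0,0,0,0,0,0],[1,0,0,0,0,0,0],[1,0,0,0,0,0,0],[1,0,0,0,0,0,0],[1,0,0,0,0,0,0],[1,0,0,0,0,0,0],[1,0,0,0,0,0,0],[1,0,0,0,0,0,0]]]' 60
python3 -c "
from h import *
rel((599,71,79),16)"
python3 -m creep '[[[1,0,0,-0.3,0,0,0],[1,0,0,-0.5,0,0,0],[1,0,0,-0.7,0,0,0],[1,0,0,-1,0,0,0],[1,0,0,-1,0,0,0],[1,0,0,-1,0,0,0],[1,0,0,-1,0,0,0],[1,0,0,0,0,0,0]]]' 60
python3 -c "
from h import *
rel((470,-330,200),16)"
```

```text
clock: 12.6
eef_pos: [599.9, 70.6, 79.5]
orientation: [[-0.277, 0.961, 0.001], [0.961, 0.277, -0.0], [-0.0, 0.001, -1.0]]
ft_force: [0.5, 0.2, 4.8]
opening: 0.248
grip_force: 59.7
at [599.9  70.6  79.5] ydir 16.1 tilt [ 0.001 -0.    -1.   ] j6 -0.33 F [0.5 0.2 4.8] grip 59.7 open 0.248 t 12.6
shift units [ 0.027 -0.03   0.019] az units 0.0002
clock: 13.6
eef_pos: [601.0, 70.5, 220.2]
orientation: [[-0.277, 0.961, 0.007], [0.961, 0.277, -0.0], [-0.002, 0.007, -1.0]]
ft_force: [0.2, -0.6, -3.4]
opening: 0.246
grip_force: 59.0
at [601.   70.5 220.2] ydir 16.1 tilt [ 0.007 -0.    -1.   ] j6 -0.33 F [ 0.2 -0.6 -3.4] grip 59.0 open 0.246 t 13.6
shift units [-13.941  -9.479   0.779] az units 0.0002
```

```bash
python3 -m creep '[[[1,-0.93,-0.632,0,0,0,0],[1,-0.93,-0.632,0,0,0,0],[1,-0.93,-0.632,0,0,0,0],[1,-0.93,-0.632,0,0,0,0],[1,-0.93,-0.632,0,0,0,0],[1,-0.93,-0.632,0,0,0,0],[1,-0.93,-0.632,0,0,0,0],[1,-0.93,-0.632,0,0,0,0],[1,-0.93,-0.632,0,0,0,0],[1,-0.93,-0.632,0,0,0,0],[1,-0.93,-0.632,0,0,0,0],[1,-0.93,-0.632,0,0,0,0],[1,-0.93,-0.632,0,0,0,0],[1,-0.93,-0.632,0,0,0,0],[1,-0.93,-0.632,0,0,0,0],[1,0,0,0,0,0,0],[1,0,0,0,0,0,0]]]' 60
python3 -m creep '[[[1,0,0,1,0,0,0],[1,0,0,1,0,0,0],[1,0,0,1,0,0,0],[1,0,0,1,0,0,0],[1,0,0,1,0,0,0],[1,0,0,1,0,0,0],[1,0,0,0.8,0,0,0],[1,0,0,0.4,0,0,0],[1,0,0,0,0,0,0]]]' 60
python3 -c "
from h import *
rel((470,-330,28),16)"
```

```text
clock: 15.72
eef_pos: [467.9, -329.4, 215.4]
orientation: [[-0.277, 0.961, -0.001], [0.961, 0.277, 0.002], [0.002, -0.001, -1.0]]
ft_force: [0.9, -0.1, -1.6]
opening: 0.249
grip_force: 59.0
clock: 16.85
eef_pos: [468.1, -329.6, 35.7]
orientation: [[-0.277, 0.961, -0.001], [0.961, 0.277, 0.001], [0.001, -0.001, -1.0]]
ft_force: [0.0, -0.6, -2.2]
opening: 0.246
grip_force: 59.1
at [ 468.1 -329.6   35.7] ydir 16.1 tilt [-0.001  0.001 -1.   ] j6 -1.07 F [ 0.  -0.6 -2.2] grip 59.1 open 0.246 t 16.9
shift units [-0.035  0.07   0.309] az units 0.0003
```

```bash
python3 -m creep '[[[1,0,0,0.2,0,0,0],[1,0,0,0.1,0,0,0],[1,0,0,0,0,0,0],[0,0,0,0,0,0,0],[0,0,0,0,0,0,0],[0,0,0,0,0,0,0],[0,0,0,-1,0,0,0],[0,0,0,-1,0,0,0],[0,0,0,-1,0,0,0],[0,0,0,-1,0,0,0],[0,0,0,-1,0,0,0],[0,0,0,-1,0,0,0],[0,0,0,-0.5,0,0,0],[0,0,0,0,0,0,0]]]' 60
python3 - <<'E'
from h import *
rel((434,284,190),0)
snap('scene','s3.png');im=snap('top','t3.png')
print('relay',blobs('top',im,(0,0,140),(180,90,255),26,20,(145,190,230,300)))
print('cap',blobs('top',im,(0,0,140),(180,90,255),32,20,(145,190,230,300)))
print('trafo',blobs('top',im,(15,100,100),(35,255,255),30,20,(180,260,215,295)))
print('darktrafo',blobs('top',im,(0,0,0),(180,255,60),30,20,(145,190,230,300)))
E
```

```text
clock: 18.6
eef_pos: [468.6, -330.5, 192.3]
orientation: [[-0.277, 0.961, 0.001], [0.961, 0.277, -0.001], [-0.002, 0.001, -1.0]]
ft_force: [-1.0, 0.2, 0.3]
opening: 1.0
grip_force: 0.0
at [ 468.6 -330.5  192.3] ydir 16.1 tilt [ 0.001 -0.001 -1.   ] j6 -1.07 F [-1.   0.2  0.3] grip 0.0 open 1.0 t 18.6
shift units [24.003  5.477  0.052] az units 0.0447
relay [([156.3, 258.7], [483.2, 378.3], [483.7, 377.8], [17, 17], 89.9), ([158.4, 244.4], [517.2, 374.4], [517.3, 374.7], [17, 25], 26.8), ([202.9, 208.1], [604.5, 269.7], [604.9, 270.4], [17, 24], 89.9)]
cap [([156.3, 258.7], [483.3, 376.4], [483.8, 375.9], [17, 16], 89.9), ([158.4, 244.4], [517.0, 372.5], [517.2, 372.9], [17, 25], 26.8), ([202.9, 208.1], [603.9, 268.5], [604.2, 269.2], [17, 24], 89.9)]
trafo [([196.5, 279.4], [434.5, 280.5], [434.3, 280.5], [21, 17], 1.2)]
darktrafo [([162.6, 258.3], [484.3, 362.1], [484.0, 363.5], [21, 14], 1.8)]
```

View pics/t3.png

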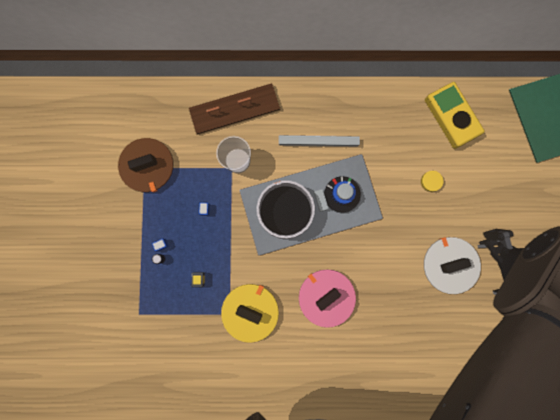

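The top view shows the pot empty and open, and the white lid laid at (453,265). The capacitor has been knocked to (157,259), beside the relay at (159,244). I'll start with the far relay at (604.5,269.7), closing along y.

```bash
python3 -m creep '[[[0,0.98,0.54,0,0,0,0],[0,0.98,0.54,0,0,0,0],[0,0.98,0.54,0,0,0,0],[0,0.98,0.54,0,0,0,0],[0,0.98,0.54,0,0,0,0],[0,0.98,0.54,0,0,0,0],[0,0.98,0.54,0,0,0,0],[0,0.98,0.54,0,0,0,0],[0,0.98,0.54,0,0,0,0],[0,0.98,0.54,0,0,0,0],[0,0.98,0.54,0,0,0,0],[0,0.98,0.54,0,0,0,0],[0,0.98,0.54,0,0,0,0],[0,0.98,0.54,0,0,0,0],[0,0.98,0.54,0,0,0,0],[0,0.98,0.54,0,0,0,0],[0,0.98,0.54,0,0,0,0],[0,0.98,0.54,0,0,0,0],[0,0.98,0.54,0,0,0,0],[0,0.98,0.54,0,0,0,0]]]' 40
python3 -m creep '[[[0,0.98,0.54,0,0,0,0],[0,0.98,0.54,0,0,0,0],[0,0,0,0,0,0,-0.0257],[0,0,0,0,0,0,-0.0257],[0,0,0,0,0,0,-0.0257],[0,0,0,0,0,0,-0.0257],[0,0,0,0,0,0,-0.0257],[0,0,0,0,0,0,-0.0257],[0,0,0,0,0,0,-0.0257],[0,0,0,0,0,0,-0.0257],[0,0,0,0,0,0,0]]]'
python3 -c "
from h import *
rel((604.5,269.7,4),90)"
```

```text
clock: 21.2
eef_pos: [591.3, 216.2, 189.3]
orientation: [[-0.277, 0.961, -0.003], [0.961, 0.277, -0.001], [0.0, -0.003, -1.0]]
ft_force: [1.0, -0.7, -0.3]
opening: 1.001
grip_force: 0.0
clock: 22.58
eef_pos: [603.6, 269.8, 189.5]
orientation: [[-1.0, 0.0, -0.003], [0.0, 1.0, -0.001], [0.003, -0.001, -1.0]]
ft_force: [0.5, -0.6, -0.6]
opening: 0.998
grip_force: 0.0
at [603.6 269.8 189.5] ydir 90.0 tilt [-0.003 -0.001 -1.   ] j6 -1.3 F [ 0.5 -0.6 -0.6] grip 0.0 open 0.998 t 22.6
shift units [-5.600e-02  2.000e-03  7.419e+00] az units -0.0
```

```bash
python3 -m creep '[[[0,-0.05,0,1,0,0,0],[0,0,0,1,0,0,0],[0,0,0,1,0,0,0],[0,0,0,1,0,0,0],[0,0,0,1,0,0,0],[0,0,0,1,0,0,0],[0,0,0,0.8,0,0,0],[0,0,0,0.5,0,0,0],[0,0,0,0.1,0,0,0],[0,0,0,0,0,0,0],[1,0,0,0,0,0,0],[1,0,0,0,0,0,0],[1,0,0,0,0,0,0],[1,0,0,0,0,0,0],[1,0,0,0,0,0,0],[1,0,0,0,0,0,0],[1,0,0,0,0,0,0]]]' 40
python3 -c "
from h import *
rel((604.5,269.7,4),90)"
python3 -m creep '[[[1,0,0,-0.5,0,0,0],[1,0,0,-1,0,0,0],[1,0,0,-1,0,0,0],[1,0,0,-1,0,0,0],[1,0,0,-1,0,0,0],[1,0,0,-1,0,0,0],[1,0,0,0,0,0,0]]]' 40
python3 -c "
from h import *
rel((629.5,71,120),90)"
```

```text
clock: 24.7
eef_pos: [606.0, 270.1, 6.8]
orientation: [[-1.0, -0.002, 0.001], [-0.002, 1.0, 0.0], [-0.001, 0.0, -1.0]]
ft_force: [0.3, -0.2, 4.4]
opening: 0.251
grip_force: 39.3
at [606.  270.1   6.8] ydir 90.1 tilt [ 0.001  0.    -1.   ] j6 -1.31 F [ 0.3 -0.2  4.4] grip 39.3 open 0.251 t 24.7
shift units [ 0.06  -0.017  0.112] az units 0.0003
clock: 25.58
eef_pos: [607.0, 270.5, 146.9]
orientation: [[-1.0, -0.002, 0.005], [-0.002, 1.0, 0.001], [-0.005, 0.001, -1.0]]
ft_force: [0.4, -0.0, -0.2]
opening: 0.25
grip_force: 39.0
at [607.  270.5 146.9] ydir 90.1 tilt [ 0.005  0.001 -1.   ] j6 -1.31 F [ 0.4 -0.  -0.2] grip 39.0 open 0.25 t 25.6
shift units [-0.88  -7.981  1.069] az units 0.0003
```

```bash
python3 -m creep '[[[1,-0.098,-0.887,0,0,0,0],[1,-0.098,-0.887,0,0,0,0],[1,-0.098,-0.887,0,0,0,0],[1,-0.098,-0.887,0,0,0,0],[1,-0.098,-0.887,0,0,0,0],[1,-0.098,-0.887,0,0,0,0],[1,-0.098,-0.887,0,0,0,0],[1,-0.098,-0.887,0,0,0,0],[1,-0.098,-0.887,0,0,0,0],[1,0,0,0,0,0,0],[1,0,0,1,0,0,0],[1,0,0,1,0,0,0],[1,0,0,0,0,0,0]]]' 40
python3 -c "
from h import *
rel((629.5,71,23),90)"
```

```text
clock: 27.2
eef_pos: [625.9, 71.1, 91.2]
orientation: [[-1.0, -0.002, -0.006], [-0.002, 1.0, 0.001], [0.006, 0.001, -1.0]]
ft_force: [0.3, 0.1, -0.5]
opening: 0.251
grip_force: 39.0
at [625.9  71.1  91.2] ydir 90.1 tilt [-0.006  0.001 -1.   ] j6 -1.62 F [ 0.3  0.1 -0.5] grip 39.0 open 0.251 t 27.2
shift units [-0.159 -0.006  2.726] az units 0.0003
```

```bash
python3 -m creep '[[[1,-0.05,0,0.9,0,0,0],[1,0,0,0.8,0,0,0],[1,0,0,0.5,0,0,0],[1,0,0,0.2,0,0,0],[1,0,0,0,0,0,0],[1,0,0,0,0,0,0]]]' 40
python3 -c "
from h import *
rel((629.5,71,23),90)"
```

```text
clock: 27.95
eef_pos: [629.9, 70.4, 34.6]
orientation: [[-1.0, -0.002, 0.001], [-0.002, 1.0, -0.0], [-0.001, -0.0, -1.0]]
ft_force: [-0.2, 0.2, -0.6]
opening: 0.249
grip_force: 39.0
at [629.9  70.4  34.6] ydir 90.1 tilt [ 0.001 -0.    -1.   ] j6 -1.62 F [-0.2  0.2 -0.6] grip 39.0 open 0.249 t 27.9
shift units [0.016 0.023 0.465] az units 0.0003
```

```bash
python3 -m creep '[[[1,0,0,0.25,0,0,0],[1,0,0,0.2,0,0,0],[1,0,0,0,0,0,0],[1,0,0,0,0,0,0],[0.62,0,0,0,0,0,0],[0.62,0,0,0,0,0,0],[0.62,0,0,0,0,0,0],[0.62,0,0,-0.5,0,0,0],[0.62,0,0,-1,0,0,0],[0.62,0,0,-1,0,0,0],[0.62,0,0,-1,0,0,0],[0.62,0,0,-1,0,0,0],[0.62,0,0,-0.5,0,0,0]]]' 40
python3 -m creep '[[[0,0.45,0.939,0,0,0,0],[0,0.45,0.939,0,0,0,0],[0,0.45,0.939,0,0,0,0],[0,0.45,0.939,0,0,0,0],[0,0.45,0.939,0,0,0,0],[0,0.45,0.939,0,0,0,0],[0,0.45,0.939,0,0,0,0],[0,0.45,0.939,0,0,0,0],[0,0.45,0.939,0,0,0,0],[0,0.45,0.939,0,0,0,0],[0,0.45,0.939,0,0,0,0],[0,0.45,0.939,0,0,0,0],[0,0.45,0.939,0,0,0,0],[0,0,0,0,0,0,0]]]' 40
python3 -c "
from h import *
im=snap('top','t4.png');rel((483.5,376.3,6),90)
print('cap',blobs('top',im,(0,0,140),(180,90,255),32,20,(145,190,230,300)))
print('pot',blobs('top',im,(0,0,140),(180,90,255),40,15,(265,188,305,230)))"
```

```text
clock: 29.58
eef_pos: [630.3, 70.4, 150.5]
orientation: [[-1.0, -0.002, 0.004], [-0.002, 1.0, -0.0], [-0.004, -0.0, -1.0]]
ft_force: [0.2, 0.5, -0.1]
opening: 0.385
grip_force: 0.0
clock: 31.32
eef_pos: [479.7, 376.9, 146.0]
orientation: [[-1.0, -0.005, -0.003], [-0.005, 1.0, -0.001], [0.003, -0.001, -1.0]]
ft_force: [0.5, -0.9, 0.4]
opening: 1.002
grip_force: 0.0
at [480.5 376.1 146.2] ydir 90.2 tilt [-0.002 -0.001 -1.   ] j6 -1.08 F [ 0.9 -0.4 -0.3] grip 0.0 open 1.0 t 31.4
shift units [-0.131  0.016  5.609] az units 0.0007
cap [([158.4, 244.4], [517.0, 372.5], [517.2, 372.9], [17, 25], 26.8)]
pot [([285.4, 197.2], [629.0, 70.1], [629.6, 69.9], [17, 24], 90.0)]
```

```bash
python3 -m creep '[[[0,-0.06,0,1,0,0,0],[0,0,0,1,0,0,0],[0,0,0,1,0,0,0],[0,0,0,1,0,0,0],[0,0,0,0.9,0,0,0],[0,0,0,0.5,0,0,0],[0,0,0,0.1,0,0,0],[0,0,0,0,0,0,0],[1,0,0,0,0,0,0],[1,0,0,0,0,0,0],[1,0,0,0,0,0,0],[1,0,0,0,0,0,0],[1,0,0,0,0,0,0],[1,0,0,0,0,0,0],[1,0,0,0,0,0,0]]]' 40
python3 -c "
from h import *
rel((483.5,376.3,6),90)"
python3 -m creep '[[[1,0,0,-0.5,0,0,0],[1,0,0,-1,0,0,0],[1,0,0,-1,0,0,0],[1,0,0,-1,0,0,0],[1,0,0,-1,0,0,0],[1,0,0,-1,0,0,0],[1,0,0,0,0,0,0]]]' 40
python3 -c "
from h import *
rel((569.5,71,120),90)"
```

```text
clock: 33.25
eef_pos: [484.3, 375.6, 10.6]
orientation: [[-1.0, -0.002, 0.001], [-0.002, 1.0, 0.0], [-0.001, 0.0, -1.0]]
ft_force: [-0.5, -0.6, 3.2]
opening: 0.266
grip_force: 39.3
at [484.3 375.6  10.6] ydir 90.1 tilt [ 0.001  0.    -1.   ] j6 -1.08 F [-0.5 -0.6  3.2] grip 39.3 open 0.266 t 33.2
shift units [0.034 0.027 0.183] az units 0.0002
clock: 34.12
eef_pos: [485.2, 376.1, 150.3]
orientation: [[-1.0, -0.002, 0.004], [-0.002, 1.0, 0.002], [-0.004, 0.002, -1.0]]
ft_force: [-0.4, -0.1, -0.8]
opening: 0.266
grip_force: 39.2
at [485.2 376.1 150.3] ydir 90.1 tilt [ 0.004  0.002 -1.   ] j6 -1.08 F [-0.4 -0.1 -0.8] grip 39.2 open 0.266 t 34.1
shift units [ -3.347 -12.213   1.197] az units 0.0003
```

```bash
python3 -m creep '[[[1,-0.257,-0.94,0,0,0,0],[1,-0.257,-0.94,0,0,0,0],[1,-0.257,-0.94,0,0,0,0],[1,-0.257,-0.94,0,0,0,0],[1,-0.257,-0.94,0,0,0,0],[1,-0.257,-0.94,0,0,0,0],[1,-0.257,-0.94,0,0,0,0],[1,-0.257,-0.94,0,0,0,0],[1,-0.257,-0.94,0,0,0,0],[1,-0.257,-0.94,0,0,0,0],[1,-0.257,-0.94,0,0,0,0],[1,-0.257,-0.94,0,0,0,0],[1,-0.257,-0.94,0,0,0,0],[1,0,0,0,0,0,0],[1,0,0,1,0,0,0],[1,0,0,1,0,0,0],[1,0,0,1,0,0,0],[1,0,0,0.7,0,0,0],[1,0,0,0.4,0,0,0],[1,0,0,0,0,0,0]]]' 40
python3 -m creep '[[[1,0,0,0,0,0,0],[1,0,0,0,0,0,0]]]' 40
python3 -c "
from h import *
rel((568.5,71,26),90)"
```

```text
clock: 36.62
eef_pos: [567.5, 70.3, 44.4]
orientation: [[-1.0, -0.002, -0.001], [-0.002, 1.0, 0.0], [0.001, 0.0, -1.0]]
ft_force: [0.6, 0.7, -0.8]
opening: 0.264
grip_force: 39.3
clock: 36.88
eef_pos: [568.8, 70.0, 46.2]
orientation: [[-1.0, -0.002, 0.002], [-0.002, 1.0, -0.0], [-0.002, -0.0, -1.0]]
ft_force: [0.2, -0.9, -0.7]
opening: 0.264
grip_force: 39.3
at [568.8  70.   46.2] ydir 90.1 tilt [ 0.002 -0.    -1.   ] j6 -1.63 F [ 0.2 -0.9 -0.7] grip 39.3 open 0.264 t 36.9
shift units [0.014 0.04  0.806] az units 0.0002
```

```bash
python3 -m creep '[[[1,0,0,0.4,0,0,0],[1,0,0,0.4,0,0,0],[1,0,0,0,0,0,0],[1,0,0,0,0,0,0],[0.6,0,0,0,0,0,0],[0.6,0,0,0,0,0,0],[0.6,0,0,0,0,0,0],[0.6,0,0,-0.5,0,0,0],[0.6,0,0,-1,0,0,0],[0.6,0,0,-1,0,0,0],[0.6,0,0,-1,0,0,0],[0.6,0,0,-1,0,0,0],[0.6,0,0,-0.5,0,0,0]]]' 40
python3 -m creep '[[[0,0.598,0.936,0,0,0,0],[0,0.598,0.936,0,0,0,0],[0,0.598,0.936,0,0,0,0],[0,0.598,0.936,0,0,0,0],[0,0.598,0.936,0,0,0,0],[0,0.598,0.936,0,0,0,0],[0,0.598,0.936,0,0,0,0],[0,0.598,0.936,0,0,0,0],[0,0.598,0.936,0,0,0,0],[0,0,0,0,0,0,0.025],[0,0,0,0,0,0,0.025],[0,0,0,0,0,0,0.025],[0,0,0,0,0,0,0.025],[0,0,0,0,0,0,0.025],[0,0,0,0,0,0,0.025],[0,0,0,0,0,0,0.025],[0,0,0,0,0,0,0.025],[0,0,0,0,0,0,0.025],[0,0,0,0,0,0,0.025],[0,0,0,0,0,0,0]]]' 40
python3 -c "
from h import *
im=snap('top','t5.png');rel((434.5,280.5,5),0)
print('pot',blobs('top',im,(0,0,140),(180,90,255),40,15,(268,190,303,228)))
im=snap('scene','s5.png')
print('trafo',blobs('scene',im,(15,100,100),(35,255,255),30,20,(365,250,390,275)),optics.spot_point('scene','trafo_mid')[:1])
print('relay',blobs('top',cv2.imread('pics/t5.png'),(0,0,140),(180,90,255),26,20,(145,190,230,300)))"
```

```text
clock: 38.5
eef_pos: [569.0, 70.0, 152.8]
orientation: [[-1.0, -0.002, 0.004], [-0.002, 1.0, -0.0], [-0.004, -0.0, -1.0]]
ft_force: [0.6, -0.3, -0.3]
opening: 0.401
grip_force: 0.0
clock: 41.0
eef_pos: [432.9, 280.4, 149.9]
orientation: [[-0.003, 1.0, -0.0], [1.0, 0.003, -0.0], [-0.0, -0.0, -1.0]]
ft_force: [-0.0, -0.0, 0.1]
opening: 0.999
grip_force: 0.0
at [433.  280.3 150. ] ydir 0.2 tilt [-0. -0. -1.] j6 0.37 F [ 0.5 -0.3  0.6] grip 0.0 open 0.997 t 41.0
shift units [0.007 0.064 5.8  ] az units 0.0007
pot [([285.5, 222.9], [567.4, 69.9], [567.3, 69.9], [19, 17], 0.0), ([285.4, 197.2], [629.0, 70.1], [629.6, 69.9], [17, 24], 90.0)]
trafo [([380.3, 267.0], [449.0, 306.0], [448.9, 305.6], [30, 13], 39.9), ([377.8, 258.1], [435.6, 282.0], [435.5, 282.0], [22, 18], 4.3)] [{'pixel': [376.2, 262.3], 'score': 0.9}]
relay [([158.4, 244.4], [517.2, 374.4], [517.3, 374.7], [17, 25], 26.8)]
```

```bash
python3 -m creep '[[[0,0,0.06,1,0,0,0],[0,0,0,1,0,0,0],[0,0,0,1,0,0,0],[0,0,0,1,0,0,0],[0,0,0,0.9,0,0,0],[0,0,0,0.6,0,0,0],[0,0,0,0.2,0,0,0],[0,0,0,0,0,0,0],[1,0,0,0,0,0,0],[1,0,0,0,0,0,0],[1,0,0,0,0,0,0],[1,0,0,0,0,0,0],[1,0,0,0,0,0,0],[1,0,0,0,0,0,0],[1,0,0,0,0,0,0]]]' 40
python3 -c "
from h import *
rel((434.5,280.5,6),0)"
python3 -m creep '[[[1,0,0,-0.5,0,0,0],[1,0,0,-1,0,0,0],[1,0,0,-1,0,0,0],[1,0,0,-1,0,0,0],[1,0,0,-1,0,0,0],[1,0,0,-1,0,0,0],[1,0,0,0,0,0,0]]]' 40
python3 -c "
from h import *
rel((599,101,120),0)"
```

```text
clock: 43.02
eef_pos: [435.2, 280.7, 8.2]
orientation: [[-0.002, 1.0, 0.001], [1.0, 0.002, 0.0], [0.0, 0.001, -1.0]]
ft_force: [-0.6, -0.5, 5.6]
opening: 0.386
grip_force: 41.6
at [435.2 280.7   8.2] ydir 0.1 tilt [ 0.001  0.    -1.   ] j6 0.38 F [-0.6 -0.5  5.6] grip 41.6 open 0.386 t 43.0
shift units [-0.008 -0.029  0.09 ] az units 0.0003
clock: 43.9
eef_pos: [435.5, 280.9, 147.0]
orientation: [[-0.002, 1.0, 0.004], [1.0, 0.002, 0.002], [0.002, 0.004, -1.0]]
ft_force: [0.3, -0.1, -1.1]
opening: 0.39
grip_force: 40.9
at [435.5 280.9 147. ] ydir 0.1 tilt [ 0.004  0.002 -1.   ] j6 0.38 F [ 0.3 -0.1 -1.1] grip 40.9 open 0.39 t 43.9
shift units [-7.207  6.522  1.095] az units 0.0003
```

```bash
python3 -m creep '[[[1,-0.9,0.815,0,0,0,0],[1,-0.9,0.815,0,0,0,0],[1,-0.9,0.815,0,0,0,0],[1,-0.9,0.815,0,0,0,0],[1,-0.9,0.815,0,0,0,0],[1,-0.9,0.815,0,0,0,0],[1,-0.9,0.815,0,0,0,0],[1,-0.9,0.815,0,0,0,0],[1,0,0,0,0,0,0],[1,0,0,1,0,0,0],[1,0,0,1,0,0,0],[1,0,0,0.5,0,0,0],[1,0,0,0,0,0,0],[1,0,0,0,0,0,0],[1,0,0,0,0,0,0]]]' 40
python3 -c "
from h import *
rel((599,101.5,23.5),0)"
```

```text
clock: 45.78
eef_pos: [598.8, 100.8, 83.9]
orientation: [[-0.002, 1.0, 0.002], [1.0, 0.002, 0.0], [0.0, 0.002, -1.0]]
ft_force: [0.3, -0.2, -0.6]
opening: 0.39
grip_force: 40.9
at [598.8 100.8  83.9] ydir 0.1 tilt [ 0.002  0.    -1.   ] j6 -0.0 F [ 0.3 -0.2 -0.6] grip 40.9 open 0.39 t 45.8
shift units [0.027 0.004 2.417] az units 0.0003
```

```bash
python3 -m creep '[[[1,0.03,0,0.8,0,0,0],[1,0,0,0.8,0,0,0],[1,0,0,0.5,0,0,0],[1,0,0,0.3,0,0,0],[1,0,0,0,0,0,0],[1,0,0,0,0,0,0],[0.51,0,0,0,0,0,0],[0.51,0,0,0,0,0,0],[0.51,0,0,0,0,0,0],[0.51,0,0,-0.5,0,0,0],[0.51,0,0,-1,0,0,0],[0.51,0,0,-1,0,0,0],[0.51,0,0,-1,0,0,0],[0.51,0,0,-1,0,0,0],[0.51,0,0,-0.5,0,0,0]]]' 40
python3 -m creep '[[[0,0.994,-0.297,0,0,0,0],[0,0.994,-0.297,0,0,0,0],[0,0.994,-0.297,0,0,0,0],[0,0.994,-0.297,0,0,0,0],[0,0.994,-0.297,0,0,0,0],[0,0.994,-0.297,0,0,0,0],[0,0.994,-0.297,0,0,0,0],[0,0.994,-0.297,0,0,0,0],[0,0.994,-0.297,0,0,0,0],[0,0.994,-0.297,0,0,0,0],[0,0.994,-0.297,0,0,0,0],[0,0,0,0,0,0,-0.025],[0,0,0,0,0,0,-0.025],[0,0,0,0,0,0,-0.025],[0,0,0,0,0,0,0],[0,0,0,0,0,0,0]]]' 40
python3 -c "
from h import *
im=snap('top','t6.png');rel((517.2,374.5,4),26.8)
print('pot',blobs('top',im,(0,0,140),(180,90,255),40,15,(268,190,303,228)),blobs('top',im,(15,100,100),(35,255,255),44,15,(265,190,303,228)))
print('relay',blobs('top',im,(0,0,140),(180,90,255),26,20,(145,190,230,300)))"
```

```text
clock: 47.65
eef_pos: [599.0, 101.5, 150.4]
orientation: [[-0.002, 1.0, 0.004], [1.0, 0.002, 0.0], [-0.0, 0.004, -1.0]]
ft_force: [-0.4, -0.1, 0.0]
opening: 0.489
grip_force: 0.0
clock: 49.65
eef_pos: [515.7, 374.6, 147.5]
orientation: [[-0.453, 0.891, -0.0], [0.891, 0.453, -0.0], [0.0, -0.0, -1.0]]
ft_force: [0.3, 0.7, -0.2]
opening: 1.002
grip_force: 0.0
at [515.7 374.6 147.5] ydir 27.0 tilt [-0. -0. -1.] j6 -0.0 F [-0.2  0.9  0.2] grip 0.0 open 1.0 t 49.7
shift units [-0.03   0.053  5.74 ] az units 0.0005
pot [([285.5, 222.8], [567.6, 69.8], [567.3, 69.9], [19, 17], 0.0), ([285.4, 197.2], [629.0, 70.1], [629.6, 69.9], [17, 24], 90.0)] [([272.5, 210.0], [597.9, 100.7], [597.9, 100.8], [19, 17], 0.1)]
relay [([158.4, 244.4], [517.2, 374.4], [517.3, 374.7], [17, 25], 26.8)]
```

```bash
python3 -m creep '[[[0,-0.03,0.05,1,0,0,0],[0,0,0,1,0,0,0],[0,0,0,1,0,0,0],[0,0,0,1,0,0,0],[0,0,0,0.9,0,0,0],[0,0,0,0.6,0,0,0],[0,0,0,0.2,0,0,0],[0,0,0,0,0,0,0],[1,0,0,0,0,0,0],[1,0,0,0,0,0,0],[1,0,0,0,0,0,0],[1,0,0,0,0,0,0],[1,0,0,0,0,0,0],[1,0,0,0,0,0,0],[1,0,0,0,0,0,0]]]' 40
python3 -c "
from h import *
rel((517.2,374.5,6),26.8)"
python3 -m creep '[[[1,0,0,-0.5,0,0,0],[1,0,0,-1,0,0,0],[1,0,0,-1,0,0,0],[1,0,0,-1,0,0,0],[1,0,0,-1,0,0,0],[1,0,0,-1,0,0,0],[1,0,0,0,0,0,0.025],[1,0,0,0,0,0,0.025],[1,0,0,0,0,0,0.025],[1,0,0,0,0,0,0]]]' 40
python3 -c "
from h import *
rel((598.5,41,120),0)"
```

```text
clock: 51.58
eef_pos: [517.6, 374.8, 5.6]
orientation: [[-0.455, 0.89, 0.001], [0.89, 0.455, 0.0], [0.0, 0.001, -1.0]]
ft_force: [0.1, -0.7, 3.0]
opening: 0.246
grip_force: 39.5
at [517.6 374.8   5.6] ydir 27.1 tilt [ 0.001  0.    -1.   ] j6 -0.0 F [ 0.1 -0.7  3. ] grip 39.5 open 0.246 t 51.6
shift units [-0.002 -0.021 -0.016] az units 0.0008
clock: 52.82
eef_pos: [516.9, 374.4, 142.6]
orientation: [[-0.003, 1.0, -0.001], [1.0, 0.003, -0.0], [-0.0, -0.001, -1.0]]
ft_force: [0.7, 0.1, -0.7]
opening: 0.248
grip_force: 39.1
at [516.9 374.4 142.6] ydir 0.2 tilt [-0.001 -0.    -1.   ] j6 0.46 F [ 0.7  0.1 -0.7] grip 39.1 open 0.248 t 52.8
shift units [-13.346   3.22    0.906] az units 0.0005
```

```bash
python3 -m creep '[[[1,-0.953,0.23,0,0,0,0],[1,-0.953,0.23,0,0,0,0],[1,-0.953,0.23,0,0,0,0],[1,-0.953,0.23,0,0,0,0],[1,-0.953,0.23,0,0,0,0],[1,-0.953,0.23,0,0,0,0],[1,-0.953,0.23,0,0,0,0],[1,-0.953,0.23,0,0,0,0],[1,-0.953,0.23,0,0,0,0],[1,-0.953,0.23,0,0,0,0],[1,-0.953,0.23,0,0,0,0],[1,-0.953,0.23,0,0,0,0],[1,-0.953,0.23,0,0,0,0],[1,-0.953,0.23,0,0,0,0],[1,0,0,1,0,0,0],[1,0,0,1,0,0,0],[1,0,0,0.4,0,0,0],[1,0,0,0,0,0,0],[1,0,0,0,0,0,0],[1,0,0,0,0,0,0]]]' 40
python3 -c "
from h import *
rel((598.5,40,21),0)"
```

```text
clock: 55.32
eef_pos: [599.1, 41.2, 83.9]
orientation: [[-0.002, 1.0, 0.002], [1.0, 0.002, -0.0], [-0.0, 0.002, -1.0]]
ft_force: [0.2, 0.4, -0.3]
opening: 0.243
grip_force: 39.2
at [599.1  41.2  83.9] ydir 0.1 tilt [ 0.002 -0.    -1.   ] j6 -0.1 F [ 0.2  0.4 -0.3] grip 39.2 open 0.243 t 55.3
shift units [-0.046 -0.03   2.516] az units 0.0003
```

```bash
python3 -m creep '[[[1,-0.04,0,0.8,0,0,0],[1,0,0,0.8,0,0,0],[1,0,0,0.6,0,0,0],[1,0,0,0.3,0,0,0],[1,0,0,0,0,0,0],[1,0,0,0,0,0,0],[0.62,0,0,0,0,0,0],[0.62,0,0,0,0,0,0],[0.62,0,0,0,0,0,0],[0.62,0,0,-0.5,0,0,0],[0.62,0,0,-1,0,0,0],[0.62,0,0,-1,0,0,0],[0.62,0,0,-1,0,0,0],[0.62,0,0,-1,0,0,0],[0,0,0,-1,0,0,0],[0,0,0,-1,0,0,0],[0,0,0,0,0,0,0]]]' 40
python3 -c "
from h import *
im=snap('top','t7.png')
print('lid',blobs('top',im,(0,0,190),(180,60,255),20,500,(390,190,520,350)))
print('tab',blobs('top',im,(0,150,130),(14,255,255),20,10,(390,190,520,350)))
print('bar',blobs('top',im,(0,0,0),(180,255,70),57,60,(430,245,475,285)))
rel((468,-330,190),16)"
```

```text
clock: 57.45
eef_pos: [600.0, 40.0, 186.2]
orientation: [[-0.002, 1.0, 0.007], [1.0, 0.002, -0.001], [-0.001, 0.007, -1.0]]
ft_force: [-0.7, -0.6, -0.6]
opening: 0.988
grip_force: 0.0
lid [([460.9, 266.1], [464.6, -351.4], [465.3, -353.1], [85, 135], 84.2)]
tab [([444.3, 241.0], [524.8, -314.0], [524.2, -313.3], [21, 10], 13.8)]
bar [([455.3, 265.3], [467.4, -323.1], [467.4, -323.5], [23, 67], 14.9)]
at [598.9  40.1 184.1] ydir 0.1 tilt [ 0.003 -0.    -1.   ] j6 -0.1 F [ 0.  -0.1 -0.5] grip 0.0 open 1.001 t 57.5
shift units [-14.795  -5.26   -0.247] az units -0.0442
```

View pics/t7.png

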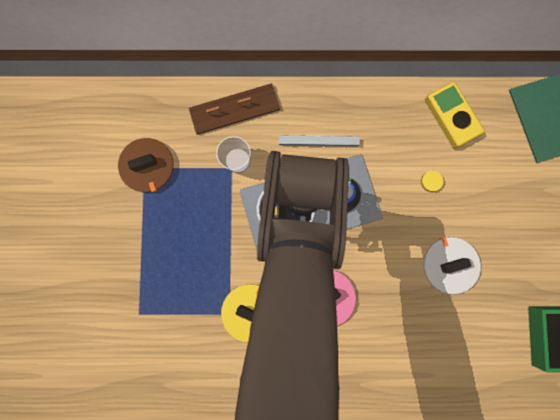

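The mat is empty, the arm hides the pot, and the white lid is unmoved at (453,265). Going to fetch it.

```bash
python3 -m creep '[[[0,-0.986,-0.35,0,0,0,0],[0,-0.986,-0.35,0,0,0,0],[0,-0.986,-0.35,0,0,0,0],[0,-0.986,-0.35,0,0,0,0],[0,-0.986,-0.35,0,0,0,0],[0,-0.986,-0.35,0,0,0,0],[0,-0.986,-0.35,0,0,0,0],[0,-0.986,-0.35,0,0,0,0],[0,-0.986,-0.35,0,0,0,0],[0,-0.986,-0.35,0,0,0,0],[0,-0.986,-0.35,0,0,0,0],[0,-0.986,-0.35,0,0,0,0],[0,-0.986,-0.35,0,0,0,0],[0,-0.986,-0.35,0,0,0,0],[0,-0.986,-0.35,0,0,0,0],[0,0,0,0,0,0,-0.0222],[0,0,0,0,0,0,-0.0222],[0,0,0,0,0,0,0],[0,0,0,0,0,0,0]]]' 60
python3 -c "
from h import *
im=snap('top','t8.png')
print('pot',blobs('top',im,(0,0,140),(180,90,255),40,15,(268,190,303,228)),blobs('top',im,(15,100,100),(35,255,255),44,15,(265,190,303,228)))
rel((468.2,-329.7,28),16)"
```

```text
clock: 59.88
eef_pos: [467.3, -329.4, 181.7]
orientation: [[-0.275, 0.961, -0.001], [0.961, 0.275, 0.001], [0.001, -0.001, -1.0]]
ft_force: [-0.5, 0.3, -0.1]
opening: 1.0
grip_force: 0.0
pot [([285.7, 222.9], [567.6, 69.5], [568.4, 69.9], [17, 17], 89.9), ([297.7, 210.0], [598.3, 40.9], [598.3, 41.2], [22, 14], 89.9), ([285.4, 197.2], [629.0, 70.1], [629.6, 69.9], [17, 24], 90.0)] [([272.5, 210.0], [597.9, 100.7], [597.9, 100.8], [19, 17], 0.1)]
at [ 467.4 -329.5  181.9] ydir 16.0 tilt [-0.001  0.001 -1.   ] j6 -1.07 F [-0.4 -0.9 -0.4] grip 0.0 open 1.003 t 59.9
shift units [-0.023  0.031  6.157] az units -0.0
```

All four parts stand in the pot in separate spots. Now I'll grip the lid and lift it.

```bash
python3 -m creep '[[[0,-0.02,0.02,1,0,0,0],[0,0,0,1,0,0,0],[0,0,0,1,0,0,0],[0,0,0,1,0,0,0],[0,0,0,1,0,0,0],[0,0,0,0.7,0,0,0],[0,0,0,0.4,0,0,0],[0,0,0,0,0,0,0],[1,0,0,0,0,0,0],[1,0,0,0,0,0,0],[1,0,0,0,0,0,0],[1,0,0,0,0,0,0],[1,0,0,0,0,0,0],[1,0,0,0,0,0,0],[1,0,0,0,0,0,0]]]' 80
python3 -c "
from h import *
rel((468.2,-329.7,28),16)"
python3 -m creep '[[[1,0,0,-0.5,0,0,0],[1,0,0,-1,0,0,0],[1,0,0,-1,0,0,0],[1,0,0,-1,0,0,0],[1,0,0,-1,0,0,0],[1,0,0,-1,0,0,0],[1,0,0,-1,0,0,0],[1,0,0,-0.5,0,0,0],[1,0,0,0,0,0,0]]]' 80
python3 -c "
from h import *
rel((599.9,70.6,150),16.1)"
```

```text
clock: 61.8
eef_pos: [468.7, -330.6, 30.8]
orientation: [[-0.277, 0.961, 0.001], [0.961, 0.277, -0.001], [-0.001, 0.001, -1.0]]
ft_force: [0.2, -0.2, 5.3]
opening: 0.237
grip_force: 80.6
at [ 468.7 -330.6   30.8] ydir 16.1 tilt [ 0.001 -0.001 -1.   ] j6 -1.07 F [ 0.2 -0.2  5.3] grip 80.6 open 0.237 t 61.8
shift units [ 0.041 -0.009  0.112] az units 0.0002
clock: 62.92
eef_pos: [468.3, -330.2, 205.4]
orientation: [[-0.277, 0.961, 0.001], [0.961, 0.277, -0.001], [-0.001, 0.0, -1.0]]
ft_force: [0.4, 0.5, -2.2]
opening: 0.244
grip_force: 79.6
at [ 468.3 -330.2  205.4] ydir 16.1 tilt [ 0.001 -0.001 -1.   ] j6 -1.07 F [ 0.4  0.5 -2.2] grip 79.6 open 0.244 t 62.9
shift units [13.948  9.496  2.212] az units -0.0001
```

```bash
python3 -m creep '[[[1,0.93,0.633,0,0,0,0],[1,0.93,0.633,0,0,0,0],[1,0.93,0.633,0,0,0,0],[1,0.93,0.633,0,0,0,0],[1,0.93,0.633,0,0,0,0],[1,0.93,0.633,0,0,0,0],[1,0.93,0.633,0,0,0,0],[1,0.93,0.633,0,0,0,0],[1,0.93,0.633,0,0,0,0],[1,0.93,0.633,0,0,0,0],[1,0.93,0.633,0,0,0,0],[1,0.93,0.633,0,0,0,0],[1,0.93,0.633,0,0,0,0],[1,0.93,0.633,0,0,0,0],[1,0.93,0.633,0,0,0,0],[1,0,0,0,0,0,0],[1,0,0,0,0,0,0]]]' 80
python3 -m creep '[[[1,0,0,0,0,0,-0.021],[1,0,0,0,0,0,-0.021],[1,0,0,0,0,0,-0.021],[1,0,0,0,0,0,-0.021],[1,0,0,0,0,0,-0.021],[1,0,0,0,0,0,-0.021],[1,0,0,1,0,0,0],[1,0,0,1,0,0,0],[1,0,0,1,0,0,0],[1,0,0,0.6,0,0,0],[1,0,0,0,0,0,0],[1,0,0,0,0,0,0]]]' 80
python3 -c "
from h import *
snap('scene','s9.png');im=snap('top','t9.png');rel((599.9,70.6,91),61.1)
im=cv2.imread('pics/s9.png');cv2.imwrite('pics/c9.png',cv2.resize(im[140:280,180:340],None,fx=4,fy=4,interpolation=2))"
```

```text
clock: 65.05
eef_pos: [598.9, 70.4, 203.6]
orientation: [[-0.277, 0.961, -0.003], [0.961, 0.277, -0.0], [0.0, -0.003, -1.0]]
ft_force: [-0.6, -0.4, -1.0]
opening: 0.238
grip_force: 79.5
clock: 66.55
eef_pos: [600.5, 70.4, 116.2]
orientation: [[-0.878, 0.478, 0.002], [0.478, 0.878, -0.0], [-0.002, 0.001, -1.0]]
ft_force: [-0.3, -0.3, -1.4]
opening: 0.243
grip_force: 79.6
at [600.8  70.5 116.6] ydir 61.4 tilt [ 0.003 -0.    -1.   ] j6 -1.12 F [ 0.1 -0.2 -2.7] grip 79.6 open 0.244 t 66.7
shift units [ 0.034 -0.016  1.025] az units 0.0009
```

View pics/c9.png

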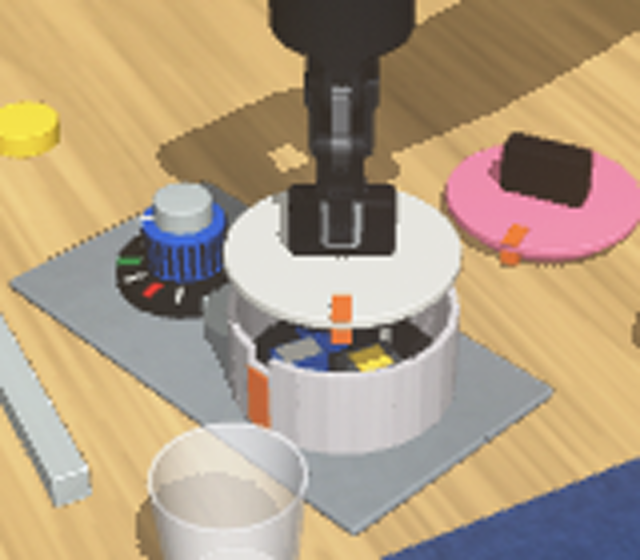

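The lid hovers level over the pot with its key about 45° from the notch. Parts are visible inside and the collar is still at green. Lowering gently until it touches.

```bash
python3 -m creep '[[[1,0.03,0,0.4,0,0,0],[1,0,0,0.3,0,0,0],[1,0,0,0.2,0,0,0],[1,0,0,0,0,0,0],[1,0,0,0,0,0,0]]]' 80
python3 -m creep '[[[1,0,0,0.1,0,0,0],[1,0,0,0.05,0,0,0],[1,0,0,0,0,0,0],[1,0,0,0,0,0,0]]]' 80
```

```text
clock: 67.28
eef_pos: [599.3, 71.0, 92.7]
orientation: [[-0.878, 0.478, 0.0], [0.478, 0.878, -0.0], [-0.0, 0.0, -1.0]]
ft_force: [0.3, -0.4, -2.3]
opening: 0.236
grip_force: 79.6
clock: 67.78
eef_pos: [599.8, 70.9, 90.5]
orientation: [[-0.878, 0.478, 0.001], [0.478, 0.878, -0.0], [-0.001, 0.001, -1.0]]
ft_force: [-3.3, -1.9, 5.1]
opening: 0.236
grip_force: 80.6
```

```bash
python3 -m creep '[[[1,0,0,0.02,0,0,0.013],[1,0,0,0,0,0,0.013],[1,0,0,0.02,0,0,0.013],[1,0,0,0,0,0,0.013],[1,0,0,0,0,0,0.013],[1,0,0,0,0,0,0.013],[1,0,0,0,0,0,0.013],[1,0,0,0,0,0,0.013],[1,0,0,0,0,0,0]]]' 80
python3 -c "
from h import *
rel((599.9,70.6,82.8),16.1);print(manip.read_state()['torque'])"
```

```text
clock: 68.9
eef_pos: [600.7, 72.6, 90.0]
orientation: [[-0.407, 0.914, 0.005], [0.914, 0.407, 0.003], [0.001, 0.005, -1.0]]
ft_force: [-2.9, 3.7, 6.4]
opening: 0.238
grip_force: 80.8
at [600.7  72.6  90. ] ydir 24.0 tilt [ 0.005  0.003 -1.   ] j6 -0.47 F [-2.9  3.7  6.4] grip 80.8 open 0.238 t 68.9
shift units [-0.06  -0.062  0.288] az units 0.0219
[ 0.90164763 -0.07058446  0.20797891]
```

```bash
python3 -m creep '[[[1,-0.02,-0.02,0.03,0,0,0.005],[1,0,0,0.03,0,0,0.005],[1,0,0,0.04,0,0,0.005],[1,0,0,0.04,0,0,0.005],[1,0,0,0.04,0,0,0.002],[1,0,0,0.04,0,0,0],[1,0,0,0,0,0,0]]]' 80
python3 -c "
from h import *
rel((599.9,70.6,82.8),16.1);print(manip.read_state()['torque'])"
```

```text
clock: 69.78
eef_pos: [600.7, 72.9, 88.2]
orientation: [[-0.28, 0.96, 0.004], [0.96, 0.28, 0.004], [0.003, 0.005, -1.0]]
ft_force: [-11.1, 4.1, 21.0]
opening: 0.243
grip_force: 84.1
at [600.7  72.9  88.2] ydir 16.2 tilt [ 0.004  0.004 -1.   ] j6 -0.33 F [-11.1   4.1  21. ] grip 84.1 open 0.243 t 69.8
shift units [-0.08  -0.058  0.214] az units 0.0004
[1.73710476 1.00276402 0.87336491]
```

```bash
python3 -c "
from h import *
im=snap('scene','s10.png');cv2.imwrite('pics/c10.png',cv2.resize(im[160:270,200:320],None,fx=5,fy=5,interpolation=2))"
python3 -m creep '[[[1,-0.06,-0.05,-0.06,0,0,0],[1,0,0,0,0,0,0.004],[1,0,0,0,0,0,0.004],[1,0,0,0,0,0,0]]]' 80
python3 -c "
from h import *
rel((599.9,70.6,82.8),16.1);print(manip.read_state()['torque'])"
```

```text
clock: 70.32
eef_pos: [597.5, 69.8, 83.3]
orientation: [[-0.228, 0.974, -0.002], [0.974, 0.228, 0.002], [0.002, -0.001, -1.0]]
ft_force: [-1.5, 5.8, 1.2]
opening: 0.239
grip_force: 80.6
at [597.5  69.8  83.3] ydir 13.2 tilt [-0.002  0.002 -1.   ] j6 -0.28 F [-1.5  5.8  1.2] grip 80.6 open 0.239 t 70.3
shift units [0.01  0.101 0.021] az units -0.0081
[0.78941332 0.18717086 0.47335865]
```

View pics/c10.png

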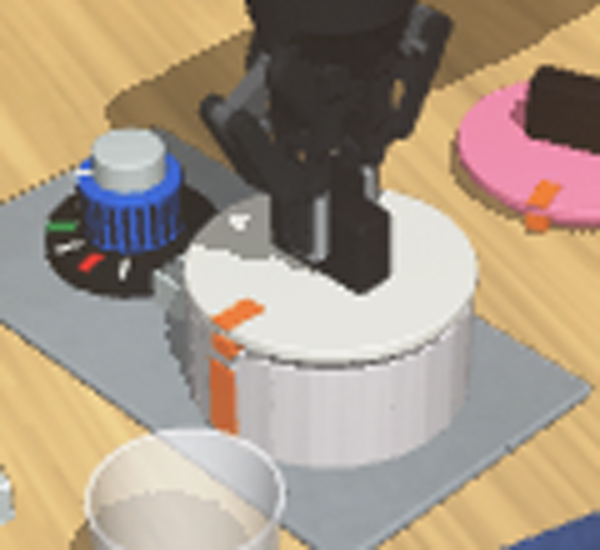

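The picture, taken before the last nudge, shows the key right above the notch. With that nudge the lid dropped to z 83.3. I'll press lightly, release and check.

```bash
python3 -m creep '[[[1,0,0.03,0.06,0,0,-0.003],[1,0,0.03,0.06,0,0,-0.003],[1,0,0,0.06,0,0,0],[1,0,0,0.06,0,0,0],[1,0,0,0,0,0,0]]]' 80
python3 -m creep '[[[1,0,0,-0.1,0,0,0],[0,0,0,0,0,0,0],[0,0,0,0,0,0,0],[0,0,0,0,0,0,0],[0,0,0,0,0,0,0],[0,0,0,-0.5,0,0,0],[0,0,0,-1,0,0,0],[0,0,0,-1,0,0,0],[0,0,0,-1,0,0,0],[0,0,0,-1,0,0,0],[0,0,0,0,0,0,0]]]' 40
python3 -c "
from h import *
im=snap('scene','s11.png');cv2.imwrite('pics/c11.png',cv2.resize(im[160:270,200:320],None,fx=5,fy=5,interpolation=2))
rel((640.5,-69,150),-7)"
```

```text
clock: 70.95
eef_pos: [598.6, 69.7, 82.7]
orientation: [[-0.263, 0.965, -0.006], [0.965, 0.263, 0.001], [0.003, -0.005, -1.0]]
ft_force: [-16.2, 2.3, 25.5]
opening: 0.246
grip_force: 83.6
clock: 72.32
eef_pos: [601.4, 68.9, 196.5]
orientation: [[-0.265, 0.964, 0.007], [0.964, 0.265, -0.0], [-0.002, 0.006, -1.0]]
ft_force: [-0.5, -0.0, -1.0]
opening: 1.002
grip_force: 0.0
at [600.2  68.9 194.3] ydir 15.4 tilt [ 0.003 -0.    -1.   ] j6 -0.32 F [0.  0.8 0. ] grip 0.0 open 1.002 t 72.4
shift units [-5.745  0.087  1.779] az units 0.0621
```

View pics/c11.png

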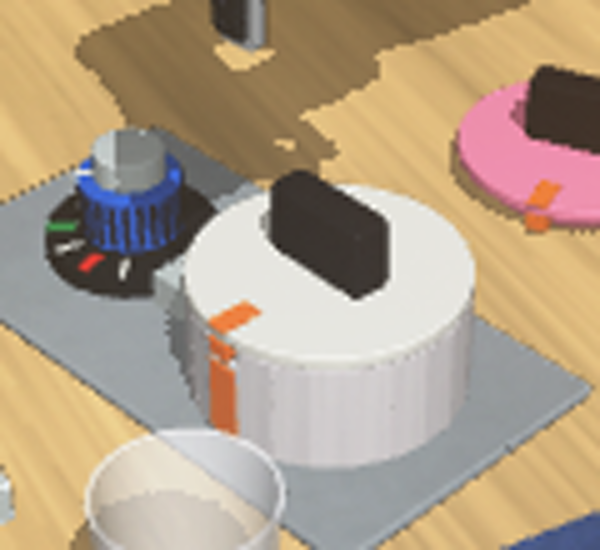

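The lid looks flat, with the key over the stripe. I'll compare it in numbers with the starting picture, when the lid was home.

```bash
python3 - <<'E'
from h import *
a=cv2.imread('pics/s0.png');b=cv2.imread('pics/s11.png')
A,B=[cv2.resize(x[190:255,230:300],None,fx=5.5,fy=5.5,interpolation=2) for x in(a,b)]
cv2.imwrite('pics/c12.png',np.hstack([A,B]))
roi=(235,195,300,250)
for x in(a,b):
  print('white',blobs('scene',x,(0,0,200),(180,40,255),72,100,roi)); print('tab',blobs('scene',x,(0,120,120),(14,255,255),72,3,roi)); print('bar',blobs('scene',x,(0,0,0),(180,255,60),91,30,(240,180,300,225)))
E
```

```text
white [([266.9, 221.3], [612.8, 102.6], [600.8, 99.0], [133, 183], 1.4)]
tab [([244.7, 233.6], [675.6, 118.3], [674.7, 115.7], [85, 19], 56.0)]
bar []
white [([267.0, 223.6], [616.6, 110.4], [604.3, 104.0], [193, 133], 84.1)]
tab [([244.0, 237.5], [682.5, 129.3], [680.6, 125.7], [64, 9], 64.7), ([246.1, 223.2], [657.1, 87.0], [656.8, 87.0], [23, 10], 12.0)]
bar [([261.8, 205.2], [606.5, 65.9], [607.0, 66.2], [93, 33], 71.7)]
```

View pics/c12.png

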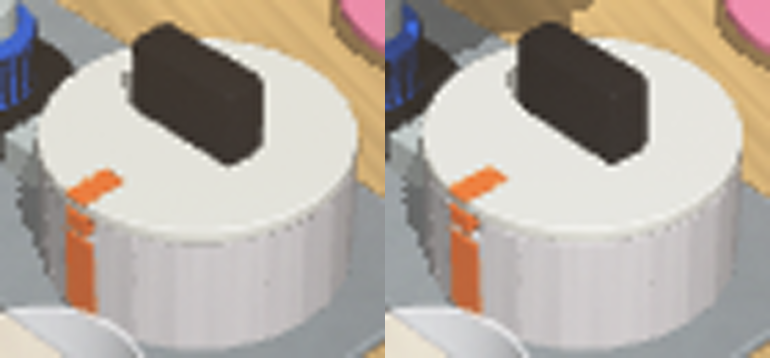

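The two views are nearly the same, though the key side may sit a fraction higher now. I'll press gently there with shut fingers and compare at sub-pixel level.

```bash
python3 -m creep '[[[1,0,0.93,0,0,0,0],[1,0,0.93,0,0,0,0],[1,0,0,1,0,0,0],[1,0,0,1,0,0,0],[1,0,0,1,0,0,0],[1,0,0,1,0,0,0],[1,0,0,0.3,0,0,0],[1,0,0,0,0,0,0],[1,0,0,0,0,0,0]]]' 40
python3 -c "
from h import *
rel((645,83,73),16)
def sub(x,r): return np.float32(cv2.cvtColor(x[r[1]:r[3],r[0]:r[2]],cv2.COLOR_BGR2GRAY))
a=cv2.imread('pics/s0.png');b=cv2.imread('pics/s11.png')
for n,r in(('tab',(236,215,262,236)),('right',(270,215,298,250)),('pot',(240,240,280,252)),('bar',(250,190,282,222))):
  A,B=sub(a,r),sub(b,r);print(n,cv2.phaseCorrelate(A,B,cv2.createHanningWindow(A.shape[::-1],cv2.CV_32F)))"
```

```text
clock: 73.5
eef_pos: [645.1, 81.3, 86.5]
orientation: [[-0.265, 0.964, 0.002], [0.964, 0.265, -0.0], [-0.001, 0.002, -1.0]]
ft_force: [-0.3, 0.1, 0.5]
opening: -0.003
grip_force: 0.0
at [645.1  81.3  86.5] ydir 15.4 tilt [ 0.002 -0.    -1.   ] j6 -0.3 F [-0.3  0.1  0.5] grip 0.0 open -0.003 t 73.5
shift units [0.069 0.012 0.54 ] az units -0.0018
tab ((0.248834103497229, -0.9098373363384304), 0.9426713409247222)
right ((-0.3216417526526918, -0.12837528572203638), 1.1466022694552387)
pot ((0.05138946042788817, -0.015828212290715626), 1.0021929562091827)
bar ((0.1483529472452929, 0.0959747784584124), 0.9468855084851384)
```

```bash
python3 -m creep '[[[1,0,0,0.35,0,0,0],[1,0,0,0.15,0,0,0],[1,0,0,0,0,0,0],[1,0,0,0,0,0,0]]]' 40
python3 -m creep '[[[1,0,0,0.08,0,0,0],[1,0,0,0.08,0,0,0],[1,0,0,0,0,0,0]]]' 40
```

```text
clock: 74.0
eef_pos: [644.3, 81.3, 72.8]
orientation: [[-0.265, 0.964, -0.0], [0.964, 0.265, -0.0], [0.0, -0.0, -1.0]]
ft_force: [-0.6, -0.0, 0.6]
opening: 0.003
grip_force: 0.0
clock: 74.38
eef_pos: [644.7, 81.3, 72.0]
orientation: [[-0.265, 0.964, -0.001], [0.964, 0.265, -0.0], [-0.0, -0.001, -1.0]]
ft_force: [-5.8, -0.5, 11.9]
opening: -0.002
grip_force: 6.0
```

```bash
python3 -m creep '[[[1,0,0,0.08,0,0,0],[1,0,0,0.08,0,0,0],[1,0,0,0,0,0,0]]]' 40
python3 -m creep '[[[1,0,0,-0.5,0,0,0],[1,0,0,-1,0,0,0],[1,0,0,-1,0,0,0],[1,0,0,-1,0,0,0],[1,0,0,-1,0,0,0],[1,0,0,0,0,0,0],[1,0,0,0,0,0,0]]]' 40
python3 -c "
from h import *
b=snap('scene','s13.png');rel((640.5,-69,150),-7)
def sub(x,r): return np.float32(cv2.cvtColor(x[r[1]:r[3],r[0]:r[2]],cv2.COLOR_BGR2GRAY))
a=cv2.imread('pics/s0.png');c=cv2.imread('pics/s11.png')
for n,r in(('tab',(236,215,262,236)),('right',(270,215,298,250)),('pot',(240,240,280,252)),('bar',(250,190,282,222))):
  A,B,C=sub(a,r),sub(b,r),sub(c,r);w=cv2.createHanningWindow(A.shape[::-1],cv2.CV_32F);print(n,cv2.phaseCorrelate(A,B,w)[0],cv2.phaseCorrelate(C,B,w)[0])"
```

```text
clock: 74.75
eef_pos: [644.8, 81.3, 71.9]
orientation: [[-0.266, 0.964, -0.002], [0.964, 0.266, -0.001], [-0.0, -0.002, -1.0]]
ft_force: [-14.3, -1.3, 27.7]
opening: -0.001
grip_force: 13.5
clock: 75.62
eef_pos: [643.7, 81.3, 175.9]
orientation: [[-0.265, 0.964, -0.002], [0.964, 0.265, 0.0], [0.001, -0.002, -1.0]]
ft_force: [0.2, 1.0, -0.3]
opening: -0.001
grip_force: 0.0
at [643.4  81.3 175.3] ydir 15.4 tilt [-0.003  0.    -1.   ] j6 -0.3 F [-0.  -0.1 -0.2] grip 0.0 open -0.001 t 75.7
shift units [-5.767 -1.7    1.013] az units 0.0621
tab (0.2992588051052376, -0.9196971400393892) (0.4897571325161465, -0.011130207525230418)
right (-0.28245107922556123, -0.14986837539317577) (-0.01723779874310516, -0.08288127884154761)
pot (0.0560775488622518, 0.027005010289305353) (2.1343814344063325, 0.7093654770747362)
bar (0.03503174953262622, 0.01820862182227323) (-0.3963818434259032, -0.11557404084084055)
```

The pressed spot reads z 72, the home height, it is solid under 28 N and pressing did not change it. The small tab shift is yaw within the notch's play. Now the collar.

```bash
python3 -m creep '[[[0,-0.96,-0.283,0,0,0,0],[0,-0.96,-0.283,0,0,0,0],[0,-0.96,-0.283,0,0,0,0],[0,-0.96,-0.283,0,0,0,0],[0,-0.96,-0.283,0,0,0,0],[0,-0.96,-0.283,0,0,0,0],[0,0,0,0,0,0,0.0207],[0,0,0,0,0,0,0.0207],[0,0,0,0,0,0,0.0207],[0,0,0,1,0,0,0],[0,0,0,1,0,0,0],[0,0,0,0,0,0,0],[0,0,0,0,0,0,0]]]' 40
python3 -c "
from h import *
rel((640.8,-69.2,30),-7)"
```

```text
clock: 77.3
eef_pos: [641.6, -68.8, 127.2]
orientation: [[0.122, 0.993, -0.0], [0.993, -0.122, 0.0], [0.0, -0.0, -1.0]]
ft_force: [-0.0, -0.3, 1.1]
opening: 0.995
grip_force: 0.0
at [641.6 -68.8 127.2] ydir -7.0 tilt [-0.  0. -1.] j6 -0.14 F [-0.  -0.3  1.1] grip 0.0 open 0.995 t 77.3
shift units [-0.019 -0.028  3.89 ] az units 0.0
```

```bash
python3 -m creep '[[[0,-0.02,-0.03,1,0,0,0],[0,0,0,1,0,0,0],[0,0,0,1,0,0,0],[0,0,0,0.6,0,0,0],[0,0,0,0.25,0,0,0],[0,0,0,0,0,0,0],[1,0,0,0,0,0,0],[1,0,0,0,0,0,0],[1,0,0,0,0,0,0],[1,0,0,0,0,0,0],[1,0,0,0,0,0,0],[1,0,0,0,0,0,0]]]' 40
python3 -m creep '[[[1,0,0,0,0,0,-0.016],[1,0,0,0,0,0,-0.016],[1,0,0,0,0,0,-0.016],[1,0,0,0,0,0,-0.016],[1,0,0,0,0,0,-0.016],[1,0,0,0,0,0,-0.016],[1,0,0,0,0,0,-0.016],[1,0,0,0,0,0,-0.016],[1,0,0,0,0,0,-0.016],[1,0,0,0,0,0,-0.016],[1,0,0,0,0,0,0],[1,0,0,0,0,0,0]]]' 40
python3 -m creep '[[[0,0,0,0,0,0,0],[0,0,0,0,0,0,0],[0,0,0,0,0,0,0],[0,0,0,-1,0,0,0],[0,0,0,-1,0,0,0],[0,0,0,-1,0,0,0],[0,0,0,-1,0,0,0],[0,0,0,-1,0,0,0],[0,0,0,-1,0,0,0],[0,0,0,0,0,0,0]]]' 40
python3 -c "
from h import *
im=snap('scene','s14.png');cv2.imwrite('pics/c14.png',cv2.resize(im[160:260,190:310],None,fx=6,fy=6,interpolation=2))
c=np.array([640.3,-69]);
for a in(16,23,30.8,38):
  r=np.radians(a);d=np.array([np.cos(r),np.sin(r)])
  f=lambda R,z:((np.array(proj('scene',[*(c+R*d),z]))-[190,160])*6).round().tolist()
  print(a,f(27,54),f(20,54),'mark',f(36.5,20))"
```

```text
clock: 78.8
eef_pos: [641.0, -69.4, 32.5]
orientation: [[0.122, 0.993, 0.0], [0.993, -0.122, -0.0], [-0.0, 0.0, -1.0]]
ft_force: [-2.2, 0.6, 6.1]
opening: 0.616
grip_force: 42.7
clock: 80.3
eef_pos: [642.0, -68.9, 32.5]
orientation: [[-0.771, 0.636, 0.003], [0.636, 0.771, 0.0], [-0.002, 0.002, -1.0]]
ft_force: [1.2, 2.4, 6.2]
opening: 0.611
grip_force: 42.8
clock: 81.55
eef_pos: [642.2, -69.7, 183.7]
orientation: [[-0.773, 0.635, 0.005], [0.635, 0.773, -0.002], [-0.005, 0.002, -1.0]]
ft_force: [-0.0, -0.4, 0.1]
opening: 0.993
grip_force: 0.0
16 [163.0, 224.0] [176.0, 217.0] mark [151.0, 299.0]
23 [169.0, 227.0] [180.0, 220.0] mark [158.0, 303.0]
30.8 [175.0, 230.0] [185.0, 222.0] mark [167.0, 307.0]
38 [182.0, 232.0] [190.0, 223.0] mark [176.0, 310.0]
```

View pics/c14.png

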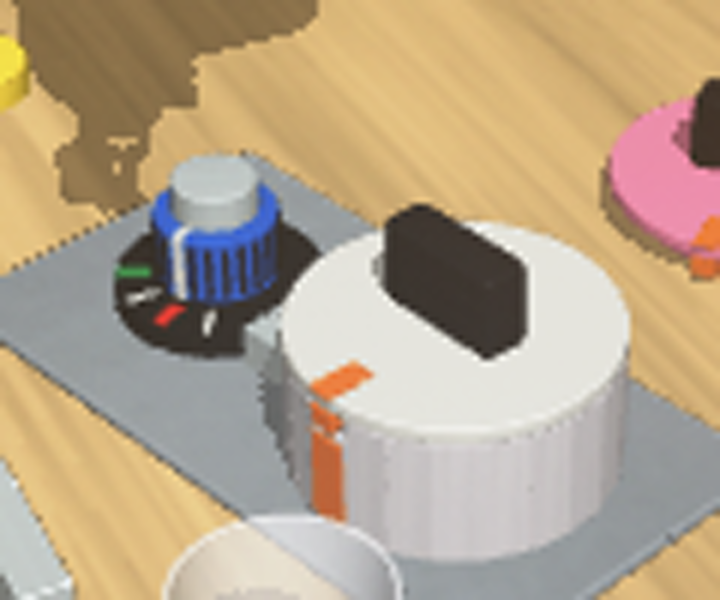

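The collar's white line at (178,240) points straight at the red mark (170,315), and the lid is flat and home with the arm clear. Handing in.

```bash
python3 -c "
from bench import manip
print(manip.sign_off())"
```

```text
the job is handed in; nothing more can be done
None
```

I handed the job in with the collar at the red mark, all four components in the pot, and the lid flat with its key in the notch; no verdict on the judging came back.

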